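# Press the heel blocks in the luthier's fly press

## Robot

A 6-joint arm with a two-finger parallel gripper is mounted at the origin on the work surface. World frame = base frame: x ahead of the robot, y to its left, z up, the work surface at z = 0. Lengths are in m, angles in rad, forces in N, time in s.
With the tool pointing down it reaches from about 0.4 to 0.825 m from the base axis. Payload 7 kg.
Tool frame: the origin (TCP) lies on the centre line of the jaws, within the pads' length; the fingertips stand 22 mm ahead of it and the grasp point (between the pads) lies 3 mm ahead of it; z points along the fingers, y is the line along which they close (so a half turn about z gives the same grasp; the last joint's range is limited). The gripper opens to 88 mm and grips with 3 to 60 N. Pads are 19 mm wide; open, the fingers measure 130 mm over their backs; the gripper's body (78 mm by 193 mm) begins 47 mm behind the grasp point.
Start: joints at [1.44, 0.359, 0.012, 0, -1.224, -0.288], TCP at [0.275, 0.617, 0.249] pointing down, gripper open.
Joint ranges: [-3.07, 3.07], [-1.43, 2.12], [-1.02, 1.25], [-3.03, 1.67], [-3.05, -0], [-3.03, 3.03]. Speed limits (rad/s): [2.39, 2.39, 3.01, 3.14, 3.14, 3.14].

## Interface

Orientations are given as [roll, pitch, yaw] about the fixed x, y, z axes, in that order (R = Rz(yaw) Ry(pitch) Rx(roll)).
In Python, from station import arm gives the robot as it stands.
- The arm moves only by the tool arm_command, never from a script. Its argument "series" is one flat list of numbers, 7 for each row, row after row: the turn, a rotation vector about the tool's x, y, z each as a share of 90 degrees, from -1 to 1, then the shift along the tool's x, y, z each as a share of 0.1 m, from -1 to 1, then the opening, from 0 (shut) to 1 (fully open). A call has 1 to 8 rows; each row is the pose to reach, as a shift and turn from the pose commanded when the call began, along the tool's axes at that moment; what a row does not reach only later rows make up. A row lasts 1/8 s, in which the tool goes at most 62.5 mm and 10.7 degrees, less where a joint would pass 70% of its speed; a pose out of reach is approached as far as the arm can. A call with a number of a shift or a turn outside -1 to 1 is refused whole. A call with a gripper value outside its range is refused whole. The fingers move at their own pace and stop on an object; "force" is the grip in N (left out, the last holds). Time passes only in rows, so rows that repeat a pose let the fingers close. It gives the time, the measured TCP pose, the force, the opening and the grip force at its end, in the units of the state.
- arm.get_state(): the state, without advancing time (a new reading comes with each control period).
- arm.grab_frame(name): name is "scene" or "top"; returns the picture (480x640x3 uint8, blue, green, red); there is no depth.
- arm.camera_model(name): a dict with "fovy" (degrees; the focal length in pixels is half the picture's height over the tangent of half this angle, whatever the lens; pixels are square), "cx", "cy" (the principal point, pixels), "pose" (4x4, takes a point from camera to world coordinates). Camera axes: x right, y down, z forward; pixel columns grow to the right and rows downward; lengths in m; the calibration is good to about 2 mm. A picture is of the moment at which its call begins. camera_model takes no time and is no camera call.
- arm.job_done(): hands the job in; it is judged then, once.
The state is a dict: "t": time; "q": joint angles; "qd": joint speeds; "joint_efforts": joint torques, N m; "eef_pos": TCP position; "ee_rot": TCP orientation; "force": force on the tool from outside, world axes, zero at the start; "moment": the same for the moment, N m; "width": finger opening in m; "gripper_force": force on a finger pad.
Only numpy, scipy, OpenCV 4.12 (cv2) and the standard library are available. Lean on these libraries where they do the work, as an engineer would, in place of code of your own. Each camera call takes 0.05 s, during which the arm holds its last target. There are 200 camera calls.

## Task

Press the laminated heel blocks lying on the bench: lay every one of them flat in a pocket of its own in the press's sliding tray, then release the tray's clamp lever, slide the tray under the press until its pointer stands at the scribed line, and clamp it there again. Then fit the loose fly arm with its square hub fully down on the square end of the press screw and turn it clockwise by its handle until the screw comes to its stop. Leave the arm on the screw, and leave the bottle, the screwdriver and the jar where they are.

Things in the scene. Friction and masses are not known exactly. Their poses are not given: they have to be found in the camera images.
- press: Green bench fly press, fixed. Origin on the bench under the screw's axis, y along the slide: the tray is loaded at the -y end, pressed at y = 0. Base 250 x 160 x 20 mm, slide bed to y = -370 mm; columns of 12 mm radius at x = +-105 mm; crosshead 250 x 60 mm, z 140 to 170 mm; pad 170 x 116 mm, underside at z = 92 mm when up. Stands elsewhere and turned a little at each start.
- tray (a joint): Travel of the aluminium tray along the press's +y in m: 0 fully out (loading end), 0.200 with the pointer at the scribed line, 0.212 its end stop. It starts near 0, clamped. Free, it needs about 8 N to slide; clamped it will not move.
- tray_floor (a point): Middle of the tray at the height of the pocket floors (40 mm above the bench); axes as the press's. The tray is 178 x 120 mm (x by y), with 4 pockets of 80 x 42 mm, 10 mm deep.
- pocket0 (a point): Centre of a pocket's floor. Pockets are 80 mm along the press's x, 42 mm along y, 10 mm deep.
- pocket1 (a point): As pocket0.
- pocket2 (a point): As pocket0.
- pocket3 (a point): As pocket0.
- tray_handle (a point): Centre of the top of the tray's black upright handle post, 22 mm diameter and 48 mm tall, on the apron at the tray's loading end.
- pointer (a point): The tip of the tray's small red pointer, 4 mm wide, on its -x edge, at the height of the base's top.
- mark (a point): The white scribed line on the press base, 2.5 mm wide, where the pointer must stand.
- clamp (a joint): Clamp lever on the tray's apron, rad: 0 clamped (lever along the press's -x), 1.4 its stop (nearly along -y), tray free beyond 0.85; counter-clockwise from above releases. Upright axis; its bar is 12 mm wide, top 58 mm above the bench; about 3 N at the knob; stays where it is left.
- clamp_knob (a point): Centre of the top of the clamp lever's upright round knob, 20 mm diameter, 42 mm tall, top 90 mm above the bench; it runs on a circle of 75 mm radius about the lever's axis, 30 mm to -x and 135 mm to -y of tray_floor in the press's axes.
- screw (a joint): Angle of the press screw in rad: 0 fully up, 4.0 its stop at the bottom; clockwise from above lowers the pad, 6.25 mm per rad. Stiff (about 3 N at the arm's handle) and stays where it is left; near the stop the pad's springs press on the blocks.
- spindle (a point): Centre of the screw's shoulder, 182 mm above the bench, on which the hub comes to rest; turns with the screw. Above it stands the square end, 18 x 18 mm, its faces along this point's x and y axes, 36 mm tall with an 8 mm tapered tip.
- fly_arm: Loose steel arm, 0.44 kg. Origin: centre of the hub's underside; z up, standing on its hub. Hub 40 x 40 x 42 mm with a square through bore 19.6 mm wide, faces along x and y; fits the screw in any of four positions. A bar 14 mm wide along x at 18 to 30 mm height carries the handle at x = +90 mm and a ball of 18 mm radius at x = -66 mm. The hub's y faces are free for gripping.
- handle_mid (a point): Middle of the fly arm's upright wooden handle, 26 mm diameter, 56 mm tall, 90 mm from the hub's axis; it turns freely on its pin. It is 60 mm above the hub's underside.
- block0: Laminated wooden heel block, 76 x 38 x 32 mm (x, y, z), 75 g. Origin: centre of its underside. None when absent.
- block1: As block0.
- block2: As block0.
- block3: As block0.
- bottle: White bottle standing on the bench, 150 mm tall, 28 mm radius. Leave it alone.
- screwdriver: Screwdriver lying on the bench, 200 mm long. Leave it alone.
- jar: Amber jar with a steel cap, standing on the bench, 85 mm tall, 36 mm radius. Leave it alone.
There are look-alikes about, which are no part of the job. What is shaped like the block1 but grey is not meant.

How it is judged:
On the way, in this order (a step that is already met when the one before it is completed fails the run):
1. the clamp lever is released, the press still up (value of joint clamp above 0.85 rad and value of joint screw below 1.2 rad), for 0.1 s.
2. every block lies in a pocket, the tray stands at the line and is clamped, the press still up (z of block0 in the frame of tray_floor between -0.004 and 0.004 m and angle between each of block0, block1, block2, block3's own z axis and vertical below 0.06 rad and x of block0 in the frame of tray_floor between -0.085 and 0.085 m and y of block0 in the frame of tray_floor between -0.058 and 0.058 m and z of block1 in the frame of tray_floor between -0.004 and 0.004 m and x of block1 in the frame of tray_floor between -0.085 and 0.085 m and y of block1 in the frame of tray_floor between -0.058 and 0.058 m and z of block2 in the frame of tray_floor between -0.004 and 0.004 m and x of block2 in the frame of tray_floor between -0.085 and 0.085 m and y of block2 in the frame of tray_floor between -0.058 and 0.058 m and z of block3 in the frame of tray_floor between -0.004 and 0.004 m and x of block3 in the frame of tray_floor between -0.085 and 0.085 m and y of block3 in the frame of tray_floor between -0.058 and 0.058 m and value of joint tray between 0.195 and 0.205 m and value of joint clamp below 0.25 rad and value of joint screw below 1.2 rad), for 0.2 s.
3. the screw is being turned down with the fly arm fully on it (horizontal distance between fly_arm and spindle below 0.004 m and z of fly_arm in the frame of spindle below 0.005 m and angle between fly_arm's own z axis and vertical below 0.08 rad and value of joint screw between 1.5 and 3.6 rad), for 0.05 s.
At the end, for the whole second after the job is handed in: Every block lies flat in a pocket of the tray (within 4 mm of the floor), the tray stands within 5 mm of the line, the clamp lever is within 0.25 rad of clamped, the fly arm sits within 5 mm of fully down on the screw's square end, and the screw is turned to within 0.2 rad of its stop (z of block0 in the frame of tray_floor between -0.004 and 0.004 m and angle between each of block0, block1, block2, block3's own z axis and vertical below 0.06 rad and x of block0 in the frame of tray_floor between -0.085 and 0.085 m and y of block0 in the frame of tray_floor between -0.058 and 0.058 m and z of block1 in the frame of tray_floor between -0.004 and 0.004 m and x of block1 in the frame of tray_floor between -0.085 and 0.085 m and y of block1 in the frame of tray_floor between -0.058 and 0.058 m and z of block2 in the frame of tray_floor between -0.004 and 0.004 m and x of block2 in the frame of tray_floor between -0.085 and 0.085 m and y of block2 in the frame of tray_floor between -0.058 and 0.058 m and z of block3 in the frame of tray_floor between -0.004 and 0.004 m and x of block3 in the frame of tray_floor between -0.085 and 0.085 m and y of block3 in the frame of tray_floor between -0.058 and 0.058 m and value of joint tray between 0.195 and 0.205 m and value of joint clamp below 0.25 rad and horizontal distance between fly_arm and spindle below 0.004 m and z of fly_arm in the frame of spindle below 0.005 m and angle between fly_arm's own z axis and vertical below 0.08 rad and value of joint screw above 3.8 rad); the robot touches nothing.
It fails at once if the bottle is disturbed (moved more than 30 mm) (distance of bottle from where it was at the start of the episode above 0.03 m).
It fails at once if the screwdriver is disturbed (moved more than 30 mm) (distance of screwdriver from where it was at the start of the episode above 0.03 m).
It fails at once if the jar is disturbed (moved more than 30 mm) (distance of jar from where it was at the start of the episode above 0.03 m).
Of block0, block1, block2, block3 only 2 to 4 are there at a start; the rules pass over those that are not, and their reading is None.
At some moment in a run one of block0, block1, block2, block3, fly_arm may be knocked a few centimetres aside while the robot is not near it.
It also fails if it takes over 210 s, if anything falls off the work surface, if the arm or the gripper's body presses on something with over 40 N, if the wrist force passes 120 N, or if a joint passes its speed limit or range.

## Working session

There is one attempt and no reset: what is moved stays moved. The work goes in short steps, Python scripts to look and compute and a tool call to move; the robot and the scene stay as the last step left them, time stands still between calls to the robot, and variables do not carry over. Pictures are saved under pics/ and viewed, at most 14 in all, crops included, and the job is handed in when it is done.

Besides the shell and the picture viewer there is one more tool, called as name(argument=value, ...) on one line, values as JSON. arm_command: Moves the arm, as the interface text tells. Its arguments: {"type":"object","properties":{"series":{"type":"array"},"force":{"type":"number"}},"required":["series"]}

```bash
ls; mkdir -p pics; python3 - <<'E'
from station import arm
import cv2,json
for n in("scene","top"):
    cv2.imwrite(f"pics/{n}0.png",arm.grab_frame(n)); m=arm.camera_model(n); print(n,m)
s=arm.get_state();print(s)
E
```

```text
pics
scene {'fovy': 55.21892145032973, 'cx': 324.64654534797995, 'cy': 245.88431460200556, 'pose': array([[-0.67018534,  0.48698308, -0.56008847,  1.13912124],
       [ 0.741858  ,  0.41683924, -0.52525399,  0.55483055],
       [-0.02232295, -0.76752364, -0.64063184,  0.82280177],
       [ 0.        ,  0.        ,  0.        ,  1.        ]])}
top {'fovy': 54.743568013383936, 'cx': 316.76802652676, 'cy': 239.6964561922221, 'pose': array([[ 0.00398108, -0.99424596,  0.10704729,  0.43572545],
       [-0.99977591, -0.00173164,  0.02109833, -0.02921058],
       [-0.02079156, -0.10710729, -0.99403005,  1.34355714],
       [ 0.        ,  0.        ,  0.        ,  1.        ]])}
{'t': 0.1, 'q': array([ 1.44012574e+00,  3.59314270e-01,  1.11312784e-02, -2.77105939e-04,
       -1.22409714e+00, -2.88087083e-01]), 'qd': array([-0.0016594 , -0.00151419,  0.00246403,  0.00265959,  0.00047495,
        0.00076523]), 'joint_efforts': array([-1.77419068e-03, -5.84165561e+01,  2.93755889e+01,  7.01548666e+00,
        1.02314207e-02, -4.79644996e-05]), 'eef_pos': array([0.27434726, 0.61628372, 0.2477143 ]), 'ee_rot': array([ 3.14009597e+00, -1.71837969e-04, -4.18851894e-01]), 'force': array([-0.819661  ,  0.87940383, -0.02165325]), 'moment': array([ 0.02830963, -0.0029605 ,  0.03236893]), 'gripper_force': 0.0, 'width': 0.08784670508548852}
```

View pics/top0.png

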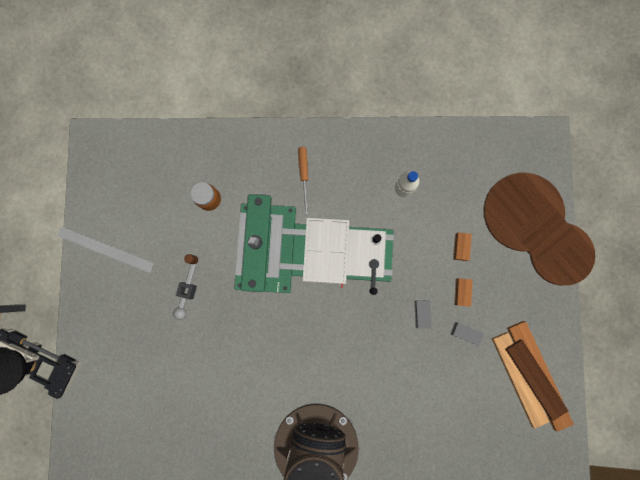

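View pics/scene0.png

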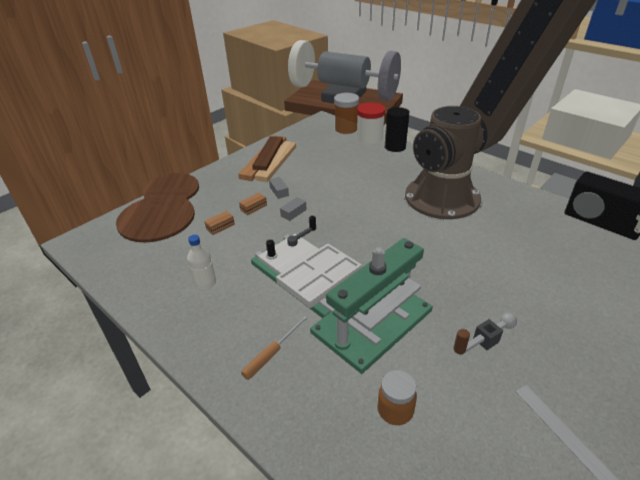

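Top view: two brown blocks lie at (463,246) and (464,292). Two grey look-alikes lie at (423,314) and (467,333), with wooden offcuts at (535,380) and round boards at (540,220). The fly arm is at (187,290), the tray at (327,250), the clamp knob at (374,291), the tray post at (377,239), the jar at (206,196), the bottle at (408,184) and the screwdriver at (304,175). I choose the two brown blocks and will check them in a close crop.

```bash
cat > h.py <<'E'
import numpy as np, cv2
from station import arm
from scipy.spatial.transform import Rotation as R
def cam(n):
    m=arm.camera_model(n); f=240/np.tan(np.radians(m["fovy"]/2)); return m,f
def p2w(n,uv,z):
    m,f=cam(n); P=m["pose"]; uv=np.atleast_2d(uv).astype(float)
    d=np.c_[(uv[:,0]-m["cx"])/f,(uv[:,1]-m["cy"])/f,np.ones(len(uv))]@P[:3,:3].T
    c=P[:3,3]; return c+d*((z-c[2])/d[:,2])[:,None]
def w2p(n,X):
    m,f=cam(n); P=m["pose"]; c=(np.atleast_2d(X)-P[:3,3])@P[:3,:3]
    return c[:,:2]/c[:,2:]*f+[m["cx"],m["cy"]]
def crop(img,x0,y0,x1,y1,s,fn):
    cv2.imwrite(fn,cv2.resize(img[y0:y1,x0:x1],None,fx=s,fy=s,interpolation=cv2.INTER_CUBIC))
def delta(pos,yaw=None):
    """shift (tool axes, /0.1m) and turn needed from current pose to tool-down pos,yaw"""
    s=arm.get_state(); T=R.from_euler('xyz',s["ee_rot"])
    d=T.inv().apply(np.array(pos)-s["eef_pos"])
    r=np.zeros(3) if yaw is None else (T.inv()*R.from_euler('xyz',[np.pi,0,yaw])).as_rotvec()
    print("turn",np.round(r/(np.pi/2),3),"shift",np.round(d/0.1,3))
E
python3 - <<'E'
from h import *
t=cv2.imread("pics/top0.png");s=cv2.imread("pics/scene0.png")
crop(t,225,185,405,305,4.4,"pics/c1.png")
crop(t,405,225,485,350,4.4,"pics/c2.png")
crop(s,245,205,445,375,3.5,"pics/c3.png")
hsv=cv2.cvtColor(t,cv2.COLOR_BGR2HSV)
m=cv2.inRange(hsv,(3,110,60),(20,255,255))
n,l,st,c=cv2.connectedComponentsWithStats(m)
for i in range(1,n):
    if st[i,4]>60:
        ys,xs=np.where(l==i); r=cv2.minAreaRect(np.c_[xs,ys].astype(np.float32)); print(st[i],c[i],r)
print(w2p("top",[[0,0,0]]))
E
```

```text
[299 147   9  34 249] [302.84337349 163.38554217] ((302.7821044921875, 163.51361083984375), (33.31000900268555, 7.610151290893555), 86.42366790771484)
[ 484  173  111  112 7592] [538.72471022 227.50250263] ((537.7759399414062, 231.68365478515625), (127.94139099121094, 77.93301391601562), 56.02345657348633)
[197 185  24  26 197] [212.20304569 201.20304569] ((210.7648162841797, 199.7477569580078), (17.11802864074707, 24.02455711364746), 36.38435363769531)
[454 233  17  28 398] [462.59798995 246.33165829] ((462.3264465332031, 246.25587463378906), (15.262603759765625, 27.150562286376953), 4.39870548248291)
[185 255  13   9  91] [190.89010989 258.98901099] ((191.0, 259.0), (8.0, 12.0), 90.0)
[455 279  17  27 404] [463.6980198  291.79207921] ((463.0, 292.0), (26.0, 16.0), 90.0)
[ 493  322   80  109 3936] [531.66488821 377.80843496] ((532.0341796875, 379.57537841796875), (114.95447540283203, 38.48368453979492), 65.55604553222656)
[591 466  49  14 545] [613.33944954 473.81284404] ((615.0, 472.5), (13.0, 48.0), 90.0)
[[315.68810431 447.14817062]]
```

View pics/c1.png

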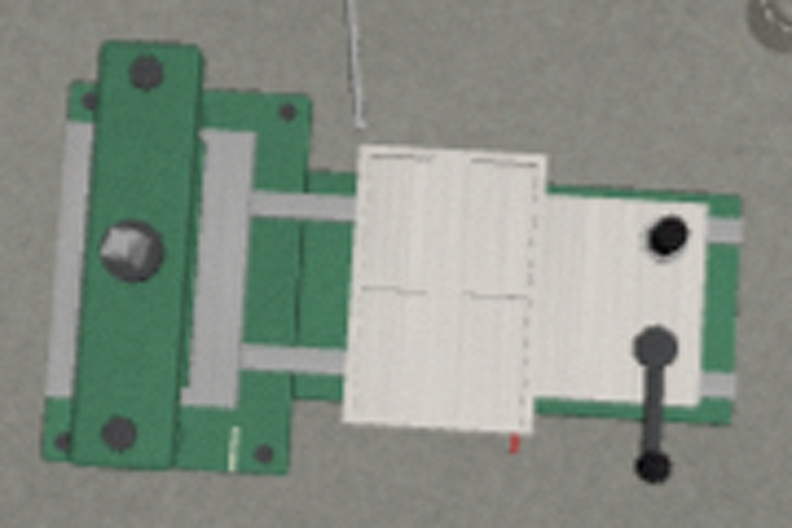

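View pics/c2.png

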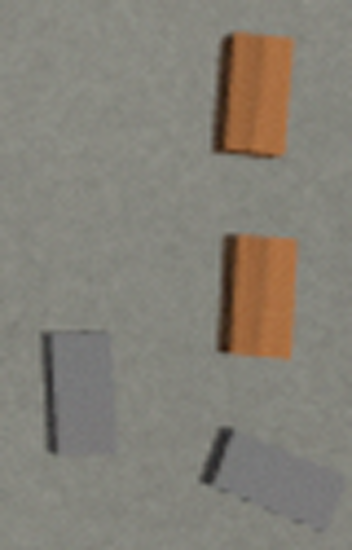

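View pics/c3.png

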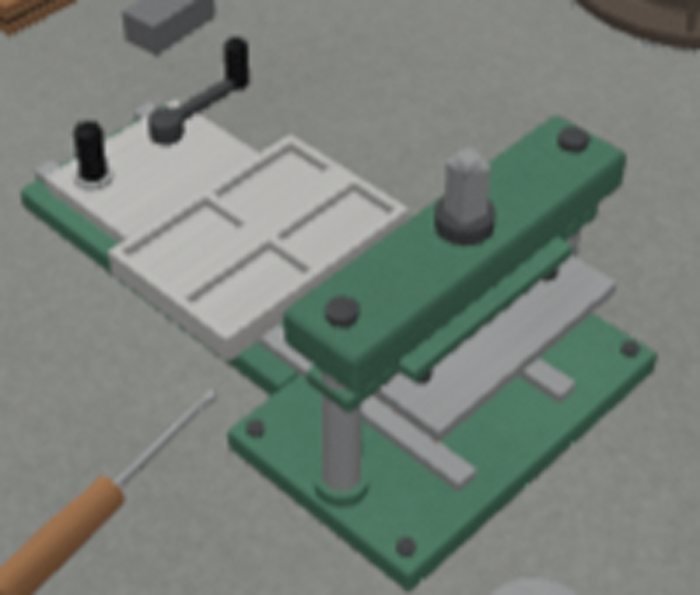

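c1 shows the press with its crosshead to the left, the tray with four pockets, and the clamp lever pointing down the image with its knob at c1 (653,467). c2 confirms two brown blocks flat at c2 (258,95) and (264,297), with the two grey ones below. c3 shows the same press from the other side. Next I fit a model.

```bash
cat > fit.py <<'E'
from h import *
from scipy.optimize import least_squares
def un(p,o,s): return (np.array(p,float)+.5)/s-.5+np.array(o)
c1=lambda *p:un(p,(225,185),4.4); c2=lambda *p:un(p,(405,225),4.4); c3=lambda *p:un(p,(245,205),3.5)
A=[("top",125,80,20,0,c1((70,82),(312,95),(288,473),(42,460))),("top",125,30,170,0,c1((103,40),(204,48),(176,468),(70,465))),
("top",89,60,50,1,c1((360,145),(547,155),(532,433),(343,422)))]
B=[(125,80,20,0,c3(410,585)),(125,-80,20,0,c3(230,437)),(-125,80,20,0,c3(655,355)),(125,30,170,0,c3(355,365)),(125,-30,170,0,c3(285,322)),(-125,30,170,0,c3(625,155)),(-125,-30,170,0,c3(557,117)),
(89,-60,50,1,c3(112,250)),(89,60,50,1,c3(228,345)),(-89,-60,50,1,c3(290,137)),(-89,60,50,1,c3(410,208))]
obs=[]
for n,a,b,z,k,p in A:
    for (sx,sy),q in zip(((1,1),(1,-1),(-1,-1),(-1,1)),p): obs.append((n,sx*a,sy*b,z,k,q))
for a,b,z,k,q in B: obs.append(("scene",a,b,z,k,np.ravel(q)))
obs.append(("top",-105,-335,90,1,np.ravel(c1(653,467)))) ; obs[-1]=("top",-105,-135,90,1,obs[-1][5])
obs.append(("scene",-105,-135,90,1,np.ravel(c3(236,43))))
def w(P,a,b,z,k):
    x,y,th,t=P; a/=1e3;b=b/1e3+k*(t-.2)
    return [x+a*np.cos(th)-b*np.sin(th),y+a*np.sin(th)+b*np.cos(th),z/1e3]
def res(P): return np.concatenate([(w2p(n,w(P,a,b,z,k))[0]-q) for n,a,b,z,k,q in obs])
if __name__=="__main__":
    r=least_squares(res,[.65,.15,0,0.0],loss="soft_l1"); print(r.x); np.save("P.npy",r.x)
    for o,e in zip(obs,r.fun.reshape(-1,2)): print(o[0],o[1:5],np.round(e,1))
    for nm,p in (("A",((232,34),(294,38),(283,157),(224,152))),("B",((236,236),(297,239),(291,358),(231,354)))):
        W=p2w("top",c2(*p),.032)[:,:2]; d=W[0]-W[3]+W[1]-W[2]
        print(nm,W.mean(0),"sizes",np.linalg.norm(W[0]-W[1]),np.linalg.norm(W[1]-W[2]),"yaw of long",np.arctan2(d[1],d[0]))
    t=cv2.imread("pics/top0.png");s=cv2.imread("pics/scene0.png")
    a=cv2.resize(t[245:325,165:215],None,fx=7,fy=7,interpolation=cv2.INTER_CUBIC)
    b=cv2.resize(s[300:380,445:525],None,fx=5,fy=5,interpolation=cv2.INTER_CUBIC)
    o=np.zeros((560,760,3),np.uint8);o[:560,:350]=a;o[:400,350:750]=b;cv2.imwrite("pics/c4.png",o)
E
python3 fit.py
```

```text
[ 0.55541639  0.15150659 -0.05729263  0.02279701]
top (125, 80, 20, 0) [-1.1 -0.1]
top (125, -80, 20, 0) [-1.3  0. ]
top (-125, -80, 20, 0) [-1.6  0.8]
top (-125, 80, 20, 0) [-1.7  0.3]
top (125, 30, 170, 0) [-0.2 -0.3]
top (125, -30, 170, 0) [-0.  -0.8]
top (-125, -30, 170, 0) [-0.8  1.1]
top (-125, 30, 170, 0) [-0.3  0.4]
top (89, 60, 50, 1) [-0.6  0.1]
top (89, -60, 50, 1) [-0.6  0.3]
top (-89, -60, 50, 1) [-0.7  0.4]
top (-89, 60, 50, 1) [-0.8  0.3]
scene (125, 80, 20, 0) [ 0.4 -0.7]
scene (125, -80, 20, 0) [-1.4 -0.8]
scene (-125, 80, 20, 0) [1.8 0.2]
scene (125, 30, 170, 0) [-1.1 -0.2]
scene (125, -30, 170, 0) [-3.2 -3.7]
scene (-125, 30, 170, 0) [ 0.2 -1.1]
scene (-125, -30, 170, 0) [-2.2 -2.1]
scene (89, -60, 50, 1) [-1.5  1.2]
scene (89, 60, 50, 1) [-1.  -0.7]
scene (-89, -60, 50, 1) [-0.6 -0.1]
scene (-89, 60, 50, 1) [-1.   0.9]
top (-105, -135, 90, 1) [0.  0.2]
scene (-105, -135, 90, 1) [-0.8  0.4]
A [ 0.55916351 -0.41526393] sizes 0.039652665898999497 0.07723518893315662 yaw of long -0.1085349141444572
B [ 0.43067904 -0.41491864] sizes 0.03858363065138542 0.0753203843577543 yaw of long -0.07619789317860831
```

View pics/c4.png

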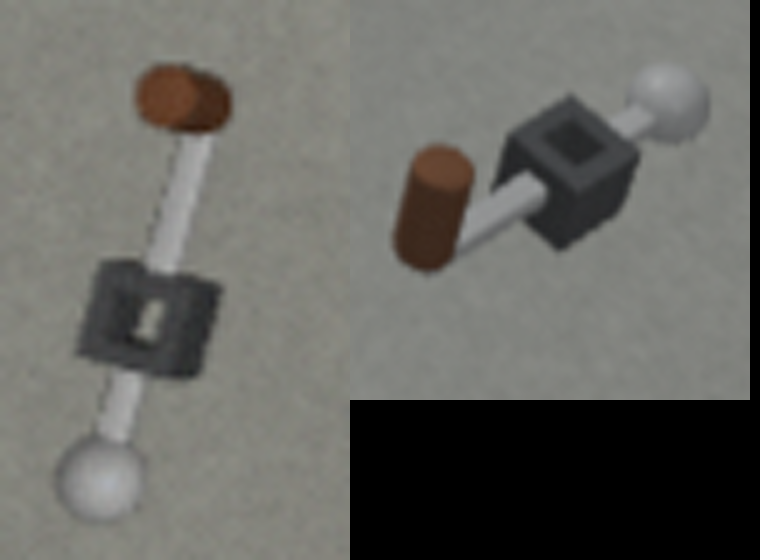

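c4 shows the fly arm standing on its hub: hub top centre at c4 (150,318), handle top at (165,95), ball at (100,480). I refine the fit with small camera corrections.

```bash
cat > fit2.py <<'E'
from fit import *
import h
def camx(n,e):  # corrected pose
    P=arm.camera_model(n)["pose"].copy(); P[:3,3]+=e[:3]*1e-3; P[:3,:3]=R.from_rotvec(e[3:]*1e-3).as_matrix()@P[:3,:3]; return P
def proj(n,X,e):
    m,f=cam(n);P=camx(n,e);c=(np.atleast_2d(X)-P[:3,3])@P[:3,:3];return c[:,:2]/c[:,2:]*f+[m["cx"],m["cy"]]
def inv(n,uv,z,e):
    m,f=cam(n);P=camx(n,e);uv=np.atleast_2d(uv).astype(float)
    d=np.c_[(uv[:,0]-m["cx"])/f,(uv[:,1]-m["cy"])/f,np.ones(len(uv))]@P[:3,:3].T
    return P[:3,3]+d*((z-P[2,3])/d[:,2])[:,None]
keep=[o for o in obs if not(o[0]=="scene" and o[3]==170 and o[2]<0)]
def r2(v,use=("top","scene")):
    E={"top":v[4:10],"scene":v[10:16]}
    a=np.concatenate([(proj(n,w(v[:4],a,b,z,k),E[n])[0]-q)/.6 for n,a,b,z,k,q in keep if n in use])
    return np.r_[a,v[4:16]/np.tile([2,2,2,1.5,1.5,1.5],2)]
if __name__=="__main__":
    v0=np.r_[np.load("P.npy"),np.zeros(12)]
    for use in (("top",),("scene",),("top","scene")):
        r=least_squares(r2,v0,args=(use,),loss="soft_l1"); print(use,np.round(r.x[:4],4)); 
    print(np.round(r.x[4:],1)); np.save("V.npy",r.x); v=r.x; print(np.round(r.fun[:-12].reshape(-1,2)*.6,1).tolist())
    def topress(W):
        d=W[:,:2]-v[:2];c,s=np.cos(v[2]),np.sin(v[2]);return np.c_[d@[c,s],d@[-s,c]+.2-v[3]]
    print("pocket corners rel tray",topress(inv("scene",c3((208,203),(268,245),(290,147),(353,187)),.049,v[10:])).round(4).tolist())
    print("post",[ (z,topress(inv("top",c1((669,235)),z,v[4:10])).round(4).tolist(),topress(inv("scene",c3((88,126)),z,v[10:])).round(4).tolist()) for z in(.08,.09)])
    print("spindle top",inv("top",c1((122,250)),.218,v[4:10]),inv("scene",c3((466,158)),.218,v[10:]))
    c4t=lambda *p:un(p,(165,245),7); c4s=lambda *p:un([(a-350,b) for a,b in p],(445,300),5)
    for n,cc,e,hub,hd,ball in (("top",c4t,v[4:10],((104,262),(221,282),(195,378),(82,355)),(165,95),(100,480)),("scene",c4s,v[10:],((570,97),(637,155),(576,195),(512,135)),(443,167),(667,102))):
        H=inv(n,cc(*hub),.042,e)[:,:2]; h_=inv(n,cc(hd),.088,e)[0,:2]; b=inv(n,cc(ball),.024,e)[0,:2]; d=h_-b
        print(n,"hub",H.mean(0),"sz",np.linalg.norm(H[0]-H[1]),np.linalg.norm(H[1]-H[2]),"handle",h_,"ball",b,"len",np.linalg.norm(d),"yaw",np.arctan2(d[1],d[0]))
    for nm,p in (("A",((232,34),(294,38),(283,157),(224,152))),("B",((236,236),(297,239),(291,358),(231,354)))):
        W=inv("top",c2(*p),.032,v[4:10])[:,:2]; print(nm,W.mean(0))
    for k in ((0,-200+1e3*v[3]),(-105,-335+1e3*v[3]),(-30,-335+1e3*v[3])): print(w(v[:4],*k,0,0))
E
python3 fit2.py
```

```text
Traceback (most recent call last):
  File "fit2.py", line 19, in <module>
    r=least_squares(r2,v0,args=(use,),loss="soft_l1"); print(use,np.round(r.x[:4],4));
  File "fit2.py", line 14, in r2
    a=np.concatenate([(proj(n,w(v[:4],a,b,z,k),E[n])[0]-q)/.6 for n,a,b,z,k,q in keep if n in use])
                       ~~~~^^^^^^^^^^^^^^^^^^^^^^^^^
  File "fit2.py", line 6, in proj
    m,f=cam(n);P=camx(n,e);c=(np.atleast_2d(X)-P[:3,3])@P[:3,:3];return c[:,:2]/c[:,2:]*f+[m["cx"],m["cy"]]
        ~~~^^^
  File "h.py", line 5, in cam
    m=arm.camera_model(n); f=240/np.tan(np.radians(m["fovy"]/2)); return m,f
ValueError: time passes only in moves, steps and waits
```

```bash
sed -i 's/^def cam(n):/import functools\n@functools.cache\ndef cam(n):/' h.py; sed -i 's/P=arm.camera_model(n)\["pose"\].copy()/P=cam(n)[0]["pose"].copy()/' fit2.py; python3 fit2.py 2>&1 | tail -30
```

```text
('top',) [ 0.556   0.1504 -0.0558  0.0233]
('scene',) [ 0.5542  0.1525 -0.0591  0.0233]
('top', 'scene') [ 0.5551  0.1516 -0.057   0.0235]
[-0.5  0.5  1.2  1.3  0.3 -0.1  0.5 -0.5  1.   0.2 -0.2  0.5]
[[-0.3, -0.2], [-0.5, -0.1], [-0.8, 0.6], [-0.8, 0.1], [0.6, -0.4], [0.8, -0.9], [0.1, 0.9], [0.6, 0.1], [-0.1, -0.1], [-0.1, 0.0], [-0.1, 0.2], [-0.2, 0.1], [1.0, -0.7], [-0.8, -0.8], [2.3, 0.3], [-0.4, -0.0], [0.7, -1.0], [-0.7, 1.4], [-0.2, -0.4], [0.1, 0.1], [-0.3, 1.1], [0.6, -0.1], [-0.1, 0.6]]
pocket corners rel tray [[0.0038, -0.0513], [0.0043, 0.0114], [-0.0817, -0.0532], [-0.0815, 0.0121]]
post [(0.08, [[0.0387, -0.1375]], [[0.03, -0.1508]]), (0.09, [[0.0375, -0.1365]], [[0.0371, -0.1406]])]
spindle top [[0.55166903 0.15466941 0.218     ]] [[0.54948729 0.14794368 0.218     ]]
top hub [0.43180336 0.3677112 ] sz 0.04828103962562268 0.03943527312502761 handle [0.51892858 0.35097613] ball [0.36689324 0.39156415] len 0.1573598783011493 yaw -0.2608803062964349
scene hub [0.43197653 0.37143587] sz 0.03851608624430537 0.03825775095447633 handle [0.51846391 0.34810023] ball [0.36543725 0.38710855] len 0.15792025803305954 yaw -0.24959631379109443
A [ 0.55821169 -0.41322409]
B [ 0.42966473 -0.41287266]
[np.float64(0.5450625354397785), np.float64(-0.02468252694614098), 0.0]
[np.float64(0.4325457389076444), np.float64(-0.15348458631689152), 0.0]
[np.float64(0.5074240508330942), np.float64(-0.1577552306705051), 0.0]
```

arm_command(series=[0, 0, -0.115, 0, 0, -0.25, 1, 0, 0, -0.23, 0, 0, -0.5, 1, 0, 0, -0.23, 0, 0, -0.5, 1])

```text
t: 0.48
eef_pos: [0.2748, 0.6174, 0.3006]
ee_rot: [-3.138, -0.001, -0.056]
force: [-0.5, 0.8, 0.0]
width: 0.0876
gripper_force: 0.0
```

arm_command(series=[0, 0, 0, 0.3, 0.5, 0, 1, 0, 0, 0, 0.6, 1, 0, 1])

```text
t: 0.72
eef_pos: [0.3286, 0.512, 0.2969]
ee_rot: [3.139, 0.001, -0.058]
force: [1.1, -0.1, 0.1]
width: 0.0879
gripper_force: 0.0
```

arm_command(series=[0, 0, 0, 0.3, 0.5, 0, 1, 0, 0, 0, 0.6, 1, 0, 1])

```text
t: 0.98
eef_pos: [0.383, 0.408, 0.2976]
ee_rot: [3.141, 0.001, -0.059]
force: [0.8, 0.3, 0.5]
width: 0.0875
gripper_force: 0.0
```

arm_command(series=[0, 0, 0, 0.3, 0.5, 0, 1, 0, 0, 0, 0.6, 1, 0, 1])

```text
t: 1.23
eef_pos: [0.4371, 0.3048, 0.2977]
ee_rot: [3.141, 0.001, -0.059]
force: [0.9, 0.6, 0.3]
width: 0.088
gripper_force: 0.0
```

arm_command(series=[0, 0, 0, 0.15, 0.5, 0, 1, 0, 0, 0, 0.4, 1, 0, 1, 0, 0, 0, 0.4, 1, 0, 1])

```text
t: 1.6
eef_pos: [0.4715, 0.2014, 0.2979]
ee_rot: [3.141, 0.001, -0.064]
force: [-0.3, 1.4, -0.0]
width: 0.0873
gripper_force: 0.0
```

```bash
python3 -c "
from h import *
s=arm.get_state();print(s['t'],s['eef_pos'],s['ee_rot'],s['q'])"
```

```text
1.6 [0.47148223 0.20141709 0.29785822] [ 3.14074966e+00  1.00357792e-03 -6.37241593e-02] [ 7.87005211e-01  5.94911544e-02 -2.59522072e-01 -2.09012033e-04
 -1.25307863e+00  7.20132803e-01]
```

arm_command(series=[0, 0, 0, 0.1, 0.5, 0, 1, 0, 0, 0, 0.2, 1, 0, 1])

```text
t: 1.85
eef_pos: [0.485, 0.1031, 0.2977]
ee_rot: [3.141, 0.001, -0.058]
force: [1.1, 0.8, -1.1]
width: 0.0877
gripper_force: 0.0
```

arm_command(series=[0, 0, 0, 0.1, 0.5, 0, 1, 0, 0, 0, 0.2, 1, 0, 1])

```text
t: 2.1
eef_pos: [0.4993, 0.0018, 0.2979]
ee_rot: [-3.142, 0.001, -0.058]
force: [1.0, 0.6, -0.0]
width: 0.0876
gripper_force: 0.0
```

arm_command(series=[0, 0, 0, 0.1, 0.5, 0, 1, 0, 0, 0, 0.2, 1, 0, 1])

```text
t: 2.35
eef_pos: [0.5137, -0.0992, 0.2979]
ee_rot: [-3.141, 0.001, -0.059]
force: [0.8, 1.3, -0.1]
width: 0.0876
gripper_force: 0.0
```

arm_command(series=[0, 0, 0, 0.1, 0.5, 0, 1, 0, 0, 0, 0.2, 1, 0, 1])

```text
t: 2.6
eef_pos: [0.5281, -0.2002, 0.2977]
ee_rot: [-3.141, 0.001, -0.059]
force: [0.5, 0.8, 0.4]
width: 0.0874
gripper_force: 0.0
```

arm_command(series=[0, 0, 0, 0.1, 0.5, 0, 1, 0, 0, 0, 0.2, 1, 0, 1])

```text
t: 2.85
eef_pos: [0.5425, -0.3012, 0.2976]
ee_rot: [-3.141, 0.001, -0.059]
force: [1.3, 1.1, 0.6]
width: 0.0877
gripper_force: 0.0
```

arm_command(series=[0, 0, 0, 0.1, 0.5, 0, 1, 0, 0, 0, 0.2, 1, 0.5, 1, 0, 0, 0.03, 0.2, 1, 1, 1, 0, 0, 0.03, 0.2, 1, 1, 1])

```text
t: 3.35
eef_pos: [0.5537, -0.3999, 0.1924]
ee_rot: [-3.138, 0.011, -0.107]
force: [-0.7, 0.0, -0.1]
width: 0.0878
gripper_force: 0.0
```

```bash
python3 -c "
from h import *
s=arm.get_state();print(s['t'],s['eef_pos'],s['ee_rot'],s['q'])
delta([.5585,-.4135,.0355],-.1085)
t=arm.grab_frame('top');c=arm.grab_frame('scene')
a=cv2.resize(t[215:335,400:500],None,fx=4,fy=4,interpolation=2);b=cv2.resize(c[170:290,180:280],None,fx=4,fy=4,interpolation=2)
cv2.imwrite('pics/c5.png',np.hstack([a,b]))
print(w2p('top',[s['eef_pos']+[0,0,-.022]]),w2p('scene',[s['eef_pos']+[0,0,-.022]]))"
```

```text
3.35 [ 0.55371482 -0.39990522  0.19236548] [-3.13761347  0.01051094 -0.10704927] [-3.41623321e-01  4.13976453e-01 -3.42890842e-02 -1.57533595e-03
 -1.13367920e+00  1.80602430e+00]
turn [-0.003  0.007  0.001] shift [0.079 0.136 1.567]
[[473.3252076  243.25488618]] [[213.76751332 178.8182489 ]]
```

View pics/c5.png

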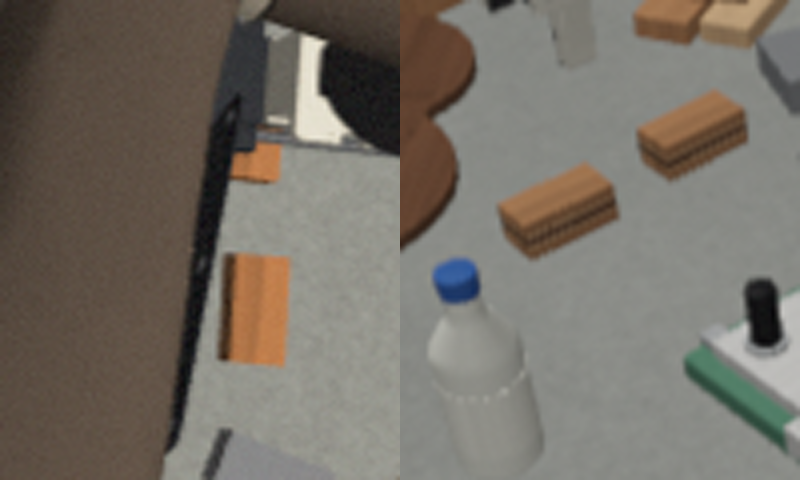

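c5 shows both brown blocks still where they were, A under the gripper and B clear. I descend and grip A.

arm_command(series=[0, 0, 0, 0.08, 0.136, 0.4, 1, 0, 0, 0, 0.08, 0.136, 0.8, 1, 0, 0, 0, 0.08, 0.136, 0.8, 1, 0, 0, 0, 0.08, 0.136, 0.8, 1])

```text
t: 3.95
eef_pos: [0.5649, -0.4159, 0.1223]
ee_rot: [3.14, -0.004, -0.103]
force: [-0.9, -0.2, -0.0]
width: 0.0877
gripper_force: 0.0
```

```bash
python3 -c "
from h import *
s=arm.get_state();print(s['eef_pos'],s['ee_rot'])
delta([.5585,-.4135,.0355],-.1085)"
```

```text
[ 0.56493204 -0.41590559  0.12228747] [ 3.13950593 -0.00401411 -0.10289756]
turn [ 0.001 -0.003  0.004] shift [-0.07  -0.019  0.868]
```

arm_command(series=[0, 0, 0, -0.07, -0.02, 0.45, 1, 0, 0, 0, -0.07, -0.02, 0.7, 1, 0, 0, 0, -0.07, -0.02, 0.7, 1, 0, 0, 0, -0.07, -0.02, 0.7, 1])

```text
t: 4.45
eef_pos: [0.5581, -0.4136, 0.0516]
ee_rot: [3.14, -0.004, -0.104]
force: [0.6, -1.4, 0.5]
width: 0.0877
gripper_force: 0.0
```

```bash
python3 -c "
from h import *
s=arm.get_state();print(s['eef_pos'],s['ee_rot'])
delta([.5585,-.4135,.0355],-.1085)"
```

```text
[ 0.55805749 -0.41361875  0.05160181] [ 3.13990745 -0.0037686  -0.10376868]
turn [ 0.001 -0.002  0.003] shift [ 0.004 -0.002  0.161]
```

Lower, grip, lift, and turn to the press's yaw.

arm_command(series=[0, 0, 0.003, 0, 0, 0.16, 1, 0, 0, 0.003, 0, 0, 0.16, 1, 0, 0, 0.003, 0, 0, 0.16, 0.3, 0, 0, 0.003, 0, 0, 0.16, 0.3, 0, 0, 0.003, 0, 0, 0.16, 0.3, 0, 0, 0.003, 0, 0, 0.16, 0.3, 0, 0, 0.003, 0, 0, 0.16, 0.3, 0, 0, 0.003, 0, 0, 0.16, 0.3], force=20)

```text
t: 5.45
eef_pos: [0.5563, -0.413, 0.0326]
ee_rot: [3.142, -0.0, -0.109]
force: [0.4, 0.2, 0.4]
width: 0.0377
gripper_force: 20.0
```

```bash
python3 -c "
from h import *
s=arm.get_state();print(s['eef_pos'],s['ee_rot'],s['width'],s['gripper_force'],s['force'])"
```

```text
[ 0.55628312 -0.41297239  0.0326328 ] [ 3.14150205e+00 -1.17571922e-04 -1.09343134e-01] 0.03771127483538063 19.999838769435883 [0.37505437 0.19394909 0.4362179 ]
```

arm_command(series=[0, 0, 0, 0, 0, -0.02, 0.6, 0, 0, 0, 0, 0, -0.05, 0.6, 0, 0, 0, 0, 0, -0.05, 0.3, 0, 0, 0, 0, 0, -0.05, 0.3, 0, 0, 0, 0, 0, -0.05, 0.3])

```text
t: 6.08
eef_pos: [0.5562, -0.4129, 0.0376]
ee_rot: [3.142, -0.0, -0.109]
force: [-0.0, 1.7, 0.7]
width: 0.0378
gripper_force: 20.0
```

arm_command(series=[0, 0, -0.01, 0, 0, -0.5, 0.3, 0, 0, -0.033, 0, 0, -1, 0.3])

```text
t: 6.32
eef_pos: [0.5557, -0.4127, 0.1378]
ee_rot: [-3.141, 0.002, -0.057]
force: [0.8, -0.7, -0.3]
width: 0.0379
gripper_force: 20.0
```

```bash
python3 -c "
from h import *
s=arm.get_state();print(s['eef_pos'],s['ee_rot'],s['width'],s['gripper_force'],s['force'])
v=np.load('V.npy')
def tr(a,b):
    c,q=np.cos(v[2]),np.sin(v[2]);return np.array([.5451+a*c-b*q,-.0247+a*q+b*c])
p=tr(.043,-.032);print(p,tr(-.043,-.032));delta([*p,.16],v[2])"
```

```text
[ 0.55567932 -0.41266436  0.13776653] [-3.14089764e+00  2.17969258e-03 -5.66086231e-02] 0.0378645483835935 20.000293850898743 [ 0.75585382 -0.73019549 -0.25507339]
[ 0.58620809 -0.05909658] [ 0.50034763 -0.05419958]
turn [-0.     0.001  0.   ] shift [ 0.104 -3.547 -0.22 ]
```

arm_command(series=[0, 0, 0, 0, -0.5, -0.22, 0.3, 0, 0, 0, 0.1, -1, -0.22, 0.3])

```text
t: 6.58
eef_pos: [0.5725, -0.3134, 0.162]
ee_rot: [3.141, -0.004, -0.059]
force: [1.6, -0.2, -1.8]
width: 0.038
gripper_force: 20.0
```

arm_command(series=[0, 0, 0, 0, -0.5, 0, 0.3, 0, 0, 0, 0, -1, 0, 0.3])

```text
t: 6.82
eef_pos: [0.5775, -0.2122, 0.1594]
ee_rot: [-3.141, 0.0, -0.058]
force: [0.7, 0.5, -0.1]
width: 0.0379
gripper_force: 20.0
```

arm_command(series=[0, 0, 0, 0, -0.5, 0, 0.3, 0, 0, 0, 0, -1, 0, 0.3])

```text
t: 7.08
eef_pos: [0.5832, -0.1123, 0.1595]
ee_rot: [-3.142, 0.0, -0.058]
force: [0.7, -1.0, -1.4]
width: 0.0377
gripper_force: 20.0
```

arm_command(series=[0, 0, 0, 0, -0.4, 0, 0.3, 0, 0, 0, 0, -0.547, 0.4, 0.3, 0, 0, 0, 0, -0.547, 0.65, 0.3, 0, 0, 0, 0, -0.547, 0.65, 0.3])

```text
t: 7.58
eef_pos: [0.585, -0.0593, 0.0926]
ee_rot: [3.141, 0.004, -0.057]
force: [0.5, 1.2, -0.4]
width: 0.0377
gripper_force: 20.0
```

```bash
python3 -c "
from h import *
s=arm.get_state();print(s['eef_pos'],s['ee_rot'],s['width'])
t=arm.grab_frame('top');c=arm.grab_frame('scene')
a=cv2.resize(t[200:310,290:400],None,fx=3.6,fy=3.6,interpolation=2);b=cv2.resize(c[225:305,260:360],None,fx=4,fy=4,interpolation=2)
o=np.zeros((400,800,3),np.uint8);o[:396,:396]=a;o[:320,400:800]=b
cv2.imwrite('pics/c6.png',o)
delta([.58620809,-.05909658,.0775],-.057)"
```

```text
[ 0.58503676 -0.05928537  0.09262417] [ 3.14064197  0.00437974 -0.05724234] 0.037674579451896686
turn [ 0. -0. -0.] shift [-0.008 -0.004  0.177]
```

View pics/c6.png

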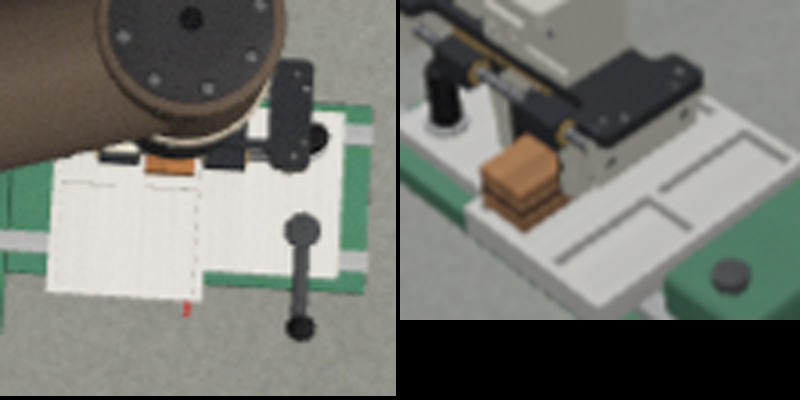

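c6 shows block A held just above the +x,-y pocket: its lower near corner is at c6 (527,230), its left corner at (485,202). I compare those with the tray edge corners (467,208) and (600,318).

```bash
python3 -c "
from fit2 import *
v=np.load('V.npy');s=arm.get_state();print(s['eef_pos'],s['ee_rot'])
c6=lambda *p:un([(a-400,b) for a,b in p],(260,225),4)
zb=s['eef_pos'][2]-.0376
def tt(W):
    d=W[:,:2]-[.5451,-.0247];c,q=np.cos(v[2]),np.sin(v[2]);return np.c_[d@[c,q],d@[-q,c]].round(4)
print('tray',tt(inv('scene',c6((467,208),(600,318)),.05,v[10:])))
print('bot',tt(inv('scene',c6((527,230),(485,202)),zb,v[10:])),'top',tt(inv('scene',c6((527,190),(482,173),(538,136)),zb+.032,v[10:])))
print('tcp',tt(s['eef_pos'][None]))
print('pockets corner',tt(inv('scene',c6((648,200),(748,135)),.05,v[10:])))
"
```

```text
[ 0.58700151 -0.05952436  0.09516952] [ 3.14127555e+00 -2.74150447e-04 -5.73620291e-02]
tray [[ 0.0862 -0.0616]
 [ 0.0918  0.0632]]
bot [[ 0.0781 -0.0146]
 [ 0.0798 -0.0512]] top [[ 0.0761 -0.0135]
 [ 0.0849 -0.0438]
 [ 0.0398 -0.0446]]
tcp [[ 0.0438 -0.0324]]
pockets corner [[ 0.0043  0.0129]
 [-0.0819  0.0157]]
```

arm_command(series=[0, 0, 0, 0.005, 0, 0.04, 0.3, 0, 0, 0, 0.005, 0, 0.07, 0.3, 0, 0, 0, 0.005, 0, 0.1, 0.3, 0, 0, 0, 0.005, 0, 0.1, 0.3])

```text
t: 8.18
eef_pos: [0.5876, -0.0598, 0.087]
ee_rot: [3.141, -0.002, -0.057]
force: [-6.2, 0.1, 17.1]
width: 0.038
gripper_force: 20.0
```

```bash
python3 -c "
from h import *
s=arm.get_state();print(s['eef_pos'],s['ee_rot'],s['force'],s['moment'])"
```

```text
[ 0.58760774 -0.0597794   0.0869648 ] [ 3.14119044e+00 -1.84078705e-03 -5.70757142e-02] [-6.23381359  0.08909879 17.09404851] [ 0.12712793  2.20033182 -0.0892044 ]
```

arm_command(series=[0, 0, 0, -0.02, 0, -0.02, 0.3, 0, 0, 0, -0.02, 0, -0.02, 0.3])

```text
t: 8.43
eef_pos: [0.5852, -0.0594, 0.087]
ee_rot: [-3.141, -0.001, -0.058]
force: [-3.2, 1.2, 6.3]
width: 0.0378
gripper_force: 20.0
```

```bash
python3 -c "
from h import *
s=arm.get_state();print(s['eef_pos'],s['ee_rot'],s['force'],s['moment'])"
```

```text
[ 0.58519144 -0.0593547   0.08699032] [-3.14142787e+00 -6.95521248e-04 -5.76354240e-02] [-3.24900552  1.18451496  6.32592555] [0.30392581 0.92791718 0.00184455]
```

arm_command(series=[0, 0, 0, 0.02, 0, -0.01, 0.3, 0, 0, 0, 0.03, 0, 0, 0.3, 0, 0, 0, 0.035, 0, 0, 0.3])

```text
t: 8.8
eef_pos: [0.5861, -0.0596, 0.0869]
ee_rot: [3.141, 0.005, -0.058]
force: [-13.6, 4.6, 16.9]
width: 0.0378
gripper_force: 20.1
```

arm_command(series=[0, 0, 0, 0.01, 0, 0, 0.3, 0, 0, 0, 0.01, 0, 0, 0.3])

```text
t: 9.05
eef_pos: [0.5862, -0.0597, 0.0868]
ee_rot: [3.141, 0.006, -0.058]
force: [-14.9, 4.1, 18.2]
width: 0.0378
gripper_force: 20.1
```

```bash
python3 -c "
from h import *
s=arm.get_state();print(s['eef_pos'],s['ee_rot'],s['force'],s['moment'])"
```

```text
[ 0.58624447 -0.05966325  0.08684856] [ 3.14091628  0.00623985 -0.05801081] [-14.87519244   4.11255296  18.15249608] [1.88348145 5.68854246 0.06300623]
```

arm_command(series=[0, 0, 0, 0, 0, -0.06, 0.3, 0, 0, 0, 0, 0, -0.06, 0.3])

```text
t: 9.3
eef_pos: [0.5904, -0.0594, 0.0929]
ee_rot: [-3.141, -0.001, -0.057]
force: [-0.2, 1.3, -1.2]
width: 0.0377
gripper_force: 20.0
```

arm_command(series=[0, 0, 0, 0.01, 0, 0, 0.3, 0, 0, 0, 0.01, 0, 0.05, 0.3, 0, 0, 0, 0.01, 0, 0.07, 0.3, 0, 0, 0, 0.01, 0, 0.07, 0.3])

```text
t: 9.8
eef_pos: [0.591, -0.0596, 0.0869]
ee_rot: [3.141, -0.001, -0.057]
force: [-5.2, 1.4, 15.0]
width: 0.0377
gripper_force: 20.0
```

```bash
python3 -c "
from h import *
s=arm.get_state();print(s['eef_pos'],s['ee_rot'],s['force'],s['moment'])"
```

```text
[ 0.59097585 -0.05955647  0.08689334] [ 3.14132281e+00 -9.69520515e-04 -5.67844143e-02] [-5.23130012  1.42820877 15.03978467] [ 0.7378432   1.89703219 -0.0367789 ]
```

```bash
python3 -c "
from fit2 import *
v=np.load('V.npy');s=arm.get_state();t=arm.grab_frame('top');print(s['eef_pos'])
t0=cv2.imread('pics/top0.png')
def tt(W):
    d=W[:,:2]-[.5451,-.0247];c,q=np.cos(v[2]),np.sin(v[2]);return np.c_[d@[c,q],d@[-q,c]].round(4)
g=t0.astype(int).sum(2)
for c in (312,318,336,342): print(c,[ (r,g[r,c]) for r in range(215,227)],[ (r,g[r,c]) for r in range(246,256)])
for r in (235,265): print(r,[(c,g[r,c]) for c in range(304,352)])
hs=cv2.cvtColor(t,cv2.COLOR_BGR2HSV);m=cv2.inRange(hs,(3,110,60),(20,255,255))[215:275,310:360]
ys,xs=np.where(m);print('orange',xs.min()+310,xs.max()+310,ys.min()+215,ys.max()+215)
for c in (333,337,341): print(c,[t[r,c].tolist() for r in range(243,256)])
for u,vv in ((318,220.5),(318,251),(340,221),(340,252)): print(tt(inv('top',[(u,vv)],.05,v[4:10])))
"
```

```text
[ 0.59097585 -0.05955647  0.08689334]
312 [(215, np.int64(408)), (216, np.int64(403)), (217, np.int64(403)), (218, np.int64(572)), (219, np.int64(609)), (220, np.int64(486)), (221, np.int64(572)), (222, np.int64(594)), (223, np.int64(594)), (224, np.int64(596)), (225, np.int64(592)), (226, np.int64(590))] [(246, np.int64(598)), (247, np.int64(596)), (248, np.int64(604)), (249, np.int64(606)), (250, np.int64(550)), (251, np.int64(588)), (252, np.int64(596)), (253, np.int64(604)), (254, np.int64(607)), (255, np.int64(612))]
318 [(215, np.int64(388)), (216, np.int64(385)), (217, np.int64(389)), (218, np.int64(493)), (219, np.int64(582)), (220, np.int64(479)), (221, np.int64(577)), (222, np.int64(593)), (223, np.int64(596)), (224, np.int64(598)), (225, np.int64(592)), (226, np.int64(595))] [(246, np.int64(623)), (247, np.int64(621)), (248, np.int64(618)), (249, np.int64(611)), (250, np.int64(607)), (251, np.int64(557)), (252, np.int64(604)), (253, np.int64(629)), (254, np.int64(620)), (255, np.int64(611))]
336 [(215, np.int64(384)), (216, np.int64(396)), (217, np.int64(399)), (218, np.in
[... 3087 characters left out ...]
, 123], [156, 168, 179], [208, 215, 220], [219, 224, 226], [217, 222, 224], [220, 226, 228], [218, 223, 225], [198, 205, 208], [215, 221, 223], [218, 223, 225], [217, 222, 226]]
337 [[72, 119, 179], [76, 125, 187], [63, 104, 155], [116, 133, 151], [205, 212, 218], [220, 224, 227], [218, 223, 225], [219, 223, 226], [221, 225, 228], [196, 203, 206], [214, 220, 221], [219, 223, 225], [218, 222, 225]]
341 [[71, 116, 176], [70, 120, 185], [67, 111, 168], [79, 103, 131], [204, 213, 218], [220, 225, 227], [222, 226, 228], [221, 225, 229], [219, 225, 227], [178, 185, 187], [212, 219, 222], [220, 224, 228], [220, 224, 227]]
[[0.0822 0.0266]]
[[-0.004   0.0214]]
[[ 0.0844 -0.0354]]
[[-0.0031 -0.0402]]
```

arm_command(series=[0, 0, 0, 0, 0, -0.05, 0.3, 0, 0, 0, -0.08, 0, -0.05, 0.3, 0, 0, 0, -0.08, 0, -0.05, 0.3])

```text
t: 10.22
eef_pos: [0.5816, -0.0592, 0.09]
ee_rot: [3.142, 0.001, -0.058]
force: [0.1, 0.2, -0.5]
width: 0.0379
gripper_force: 20.0
```

```bash
python3 -c "
from fit2 import *
v=np.load('V.npy');t=arm.grab_frame('top');s=arm.get_state();print(s['eef_pos'])
t0=cv2.imread('pics/top0.png').astype(int).sum(2)
def tt(W):
    d=W[:,:2]-[.5451,-.0247];c,q=np.cos(v[2]),np.sin(v[2]);return np.c_[d@[c,q],d@[-q,c]].round(4)
for r in (251,252,253): print(r,[int(x) for x in t0[r,322:350]])
for r in (250,251): print(r,[int(x) for x in t0[r,304:326]])
zb=s['eef_pos'][2]-.0376
print('tcp',tt(s['eef_pos'][None]))
for r in (243,245,247): print(r,[t[r,c].tolist() for c in list(range(328,333))+list(range(342,348))])
for c in (334,338,342): print(c,[t[r,c].sum() for r in range(244,256)],t[246,c])
for c,r in ((338,246),(338,248),(338,250)): print(tt(inv('top',[(c,r)],zb,v[4:10])))
for c in (331,343): print(tt(inv('top',[(c,245)],zb+.032,v[4:10])))
"
```

```text
[ 0.5820518  -0.05916029  0.09018603]
251 [603, 619, 606, 608, 617, 614, 612, 609, 565, 564, 555, 600, 614, 613, 625, 621, 612, 608, 616, 615, 613, 617, 618, 608, 618, 605, 606, 594]
252 [610, 617, 613, 606, 609, 613, 610, 597, 593, 601, 550, 550, 547, 552, 553, 552, 545, 555, 507, 497, 540, 553, 550, 596, 612, 610, 608, 605]
253 [609, 623, 613, 615, 618, 613, 624, 605, 601, 611, 600, 601, 600, 607, 613, 596, 596, 600, 598, 582, 607, 592, 589, 553, 598, 603, 596, 610]
250 [416, 572, 614, 524, 528, 547, 553, 545, 550, 553, 545, 555, 590, 605, 607, 613, 613, 610, 620, 616, 618, 606]
251 [420, 568, 615, 581, 584, 583, 595, 599, 588, 597, 594, 546, 545, 554, 557, 553, 548, 552, 603, 619, 606, 608]
tcp [[ 0.0389 -0.0323]]
243 [[103, 117, 124], [56, 58, 62], [39, 38, 39], [28, 27, 30], [31, 28, 32], [44, 47, 49], [41, 42, 47], [41, 44, 45], [40, 41, 41], [38, 36, 37], [38, 37, 37]]
245 [[61, 70, 76], [181, 189, 191], [123, 143, 172], [63, 105, 156], [61, 103, 157], [30, 32, 30], [39, 52, 67], [101, 104, 108], [108, 113, 120], [75, 84, 91], [55, 55, 57]]
247 [[195, 202, 205], [183, 192, 201
[... 177 characters left out ...]
4(188), np.uint64(320), np.uint64(341), np.uint64(312), np.uint64(327), np.uint64(630), np.uint64(668), np.uint64(606), np.uint64(658), np.uint64(667), np.uint64(668)] [ 61 102 157]
338 [np.uint64(93), np.uint64(91), np.uint64(311), np.uint64(380), np.uint64(388), np.uint64(244), np.uint64(616), np.uint64(668), np.uint64(608), np.uint64(655), np.uint64(658), np.uint64(661)] [ 62 100 149]
342 [np.uint64(103), np.uint64(92), np.uint64(345), np.uint64(384), np.uint64(378), np.uint64(276), np.uint64(526), np.uint64(658), np.uint64(603), np.uint64(661), np.uint64(676), np.uint64(674)] [ 67 109 169]
[[ 0.0131 -0.0337]]
[[ 0.0075 -0.034 ]]
[[ 0.0019 -0.0343]]
[[ 0.0117 -0.0139]]
[[ 0.0136 -0.0465]]
```

arm_command(series=[0, 0, 0, 0.015, 0.025, 0, 0.3, 0, 0, 0, 0.015, 0.025, 0.05, 0.3, 0, 0, 0, 0.015, 0.025, 0.08, 0.3, 0, 0, 0, 0.015, 0.025, 0.08, 0.3])

```text
t: 10.78
eef_pos: [0.5837, -0.0618, 0.082]
ee_rot: [3.141, 0.001, -0.058]
force: [1.1, 0.1, -0.5]
width: 0.0376
gripper_force: 20.0
```

Block A drops into the pocket. Seat it, release, rise.

arm_command(series=[0, 0, 0, 0, 0, 0.035, 0.3, 0, 0, 0, 0, 0, 0.04, 0.3, 0, 0, 0, 0, 0, 0.04, 0.3, 0, 0, 0, 0, 0, 0.04, 0.7, 0, 0, 0, 0, 0, 0.04, 0.7, 0, 0, 0, 0, 0, 0.04, 0.7])

```text
t: 11.52
eef_pos: [0.5841, -0.0617, 0.0787]
ee_rot: [-3.142, -0.0, -0.057]
force: [0.7, -1.1, -0.7]
width: 0.0597
gripper_force: 0.0
```

arm_command(series=[0, 0, 0, 0, 0, -0.4, 1, 0, 0, 0, 0, 0, -0.9, 1])

```text
t: 11.78
eef_pos: [0.5832, -0.0618, 0.1686]
ee_rot: [3.141, 0.003, -0.058]
force: [0.8, 0.7, 0.1]
width: 0.0759
gripper_force: 0.0
```

arm_command(series=[0, 0, 0, -0.3, 0.5, 0, 1, 0, 0, 0, -0.5, 1, 0, 1])

```text
t: 12.02
eef_pos: [0.5276, -0.1591, 0.1695]
ee_rot: [-3.141, -0.002, -0.056]
force: [0.3, -0.4, 0.4]
width: 0.0874
gripper_force: 0.0
```

arm_command(series=[0, 0, 0, -0.3, 0.5, 0, 1, 0, 0, 0, -0.5, 1, 0, 1])

```text
t: 12.28
eef_pos: [0.4713, -0.2568, 0.169]
ee_rot: [-3.142, -0.001, -0.057]
force: [1.3, 0.1, 1.8]
width: 0.0874
gripper_force: 0.0
```

arm_command(series=[0, 0, 0, -0.3, 0.5, 0, 1, 0, 0, 0, -0.4, 1, 0, 1])

```text
t: 12.52
eef_pos: [0.4253, -0.3544, 0.1691]
ee_rot: [3.142, -0.001, -0.058]
force: [1.7, 0.0, -0.3]
width: 0.0874
gripper_force: 0.0
```

```bash
python3 -c "
from h import *
s=arm.get_state();print(s['eef_pos'],s['ee_rot'])
delta([.4315,-.413,.038],-.0762)
t=arm.grab_frame('top');hs=cv2.cvtColor(t,cv2.COLOR_BGR2HSV)
m=cv2.inRange(hs,(3,110,60),(20,255,255));n,l,st,c=cv2.connectedComponentsWithStats(m)
print([(st[i].tolist(),c[i].round(1)) for i in range(1,n) if st[i,4]>60 and st[i,0]>300 and st[i,0]<480])
cv2.imwrite('pics/top1.png',t)"
```

```text
[ 0.42531695 -0.35441464  0.16906744] [ 3.14158471e+00 -5.61860560e-04 -5.76333115e-02]
turn [ 0.    -0.     0.012] shift [0.095 0.581 1.311]
[([332, 221, 14, 28, 346], array([338.2, 234.9]))]
```

arm_command(series=[0, 0, 0.012, 0.085, 0.585, 0.4, 1, 0, 0, 0.012, 0.085, 0.585, 0.9, 1, 0, 0, 0.012, 0.085, 0.585, 0.9, 1, 0, 0, 0.012, 0.085, 0.585, 0.9, 1])

```text
t: 13.08
eef_pos: [0.4328, -0.4123, 0.0799]
ee_rot: [3.141, -0.001, -0.076]
force: [-0.3, 1.1, 1.6]
width: 0.0879
gripper_force: 0.0
```

```bash
python3 -c "
from h import *
s=arm.get_state();print(s['eef_pos'],s['ee_rot'])
delta([.4305,-.4135,.038],-.0762)
t=arm.grab_frame('scene');hs=cv2.cvtColor(t,cv2.COLOR_BGR2HSV)
m=cv2.inRange(hs,(3,110,60),(20,255,255));n,l,st,c=cv2.connectedComponentsWithStats(m)
print([(st[i].tolist(),c[i].round(1)) for i in range(1,n) if st[i,4]>60])
t=cv2.imread('pics/scene0.png');hs=cv2.cvtColor(t,cv2.COLOR_BGR2HSV)
m=cv2.inRange(hs,(3,110,60),(20,255,255));n,l,st,c=cv2.connectedComponentsWithStats(m)
print([(st[i].tolist(),c[i].round(1)) for i in range(1,n) if st[i,4]>60])
"
```

```text
[ 0.4327689  -0.4122728   0.07989502] [ 3.14073163e+00 -6.25446556e-04 -7.55668330e-02]
turn [ 0.001 -0.     0.   ] shift [-0.022  0.014  0.419]
[([0, 0, 217, 245, 44767], array([101.8, 113.9])), ([284, 80, 118, 53, 1998], array([332.2, 104.9])), ([262, 136, 24, 30, 331], array([271.4, 148.2])), ([240, 195, 26, 19, 279], array([251. , 204.5])), ([281, 257, 32, 26, 456], array([296.7, 269.5])), ([455, 330, 14, 24, 240], array([461.3, 341. ])), ([242, 342, 38, 37, 470], array([260. , 360.3])), ([378, 388, 38, 37, 745], array([395.1, 410.2]))]
[([0, 0, 218, 245, 44756], array([101.8, 113.9])), ([284, 80, 118, 53, 1997], array([331.9, 104.9])), ([239, 136, 47, 45, 706], array([261.2, 158.2])), ([240, 193, 26, 21, 342], array([252.8, 203.3])), ([205, 211, 29, 23, 389], array([219.3, 222.3])), ([455, 330, 14, 24, 211], array([461.4, 340.4])), ([242, 342, 38, 37, 471], array([259.9, 360.3])), ([378, 388, 38, 37, 745], array([395.1, 410.2]))]
```

arm_command(series=[0, 0, 0, -0.02, 0.01, 0.25, 1, 0, 0, 0, -0.02, 0.01, 0.42, 1, 0, 0, 0, -0.02, 0.01, 0.42, 1, 0, 0, 0, -0.02, 0.01, 0.42, 0.3, 0, 0, 0, -0.02, 0.01, 0.42, 0.3, 0, 0, 0, -0.02, 0.01, 0.42, 0.3, 0, 0, 0, -0.02, 0.01, 0.42, 0.3, 0, 0, 0, -0.02, 0.01, 0.42, 0.3])

```text
t: 14.12
eef_pos: [0.43, -0.4129, 0.0366]
ee_rot: [3.142, -0.0, -0.076]
force: [0.0, -0.5, 0.4]
width: 0.0433
gripper_force: 0.7
```

arm_command(series=[0, 0, 0, 0, 0, 0, 0.3])

```text
t: 14.25
eef_pos: [0.43, -0.413, 0.0366]
ee_rot: [3.142, -0.0, -0.076]
force: [-0.9, -0.5, 0.6]
width: 0.0379
gripper_force: 20.0
```

arm_command(series=[0, 0, 0, 0, 0, -0.5, 0.3, 0, 0, -0.012, 0, 0, -1, 0.3, 0, 0, -0.012, 0, 0, -1, 0.3])

```text
t: 14.62
eef_pos: [0.4322, -0.4143, 0.1409]
ee_rot: [3.138, -0.007, -0.057]
force: [0.6, 0.6, -1.6]
width: 0.0376
gripper_force: 20.0
```

```bash
python3 -c "
from h import *
s=arm.get_state();print(s['eef_pos'],s['ee_rot'],s['width'])
c,q=np.cos(-.057),np.sin(-.057)
p=np.array([.5837,-.0618])-.0855*np.array([c,q]);print(p)
delta([*p,.160],-.057)"
```

```text
[ 0.43219084 -0.41425967  0.14094347] [ 3.13793351 -0.00685186 -0.0566871 ] 0.03760565105530305
[ 0.49833886 -0.05692914]
turn [ 0.002 -0.004  0.   ] shift [ 0.459 -3.604 -0.201]
```

arm_command(series=[0, 0, 0, 0.1, -0.5, -0.2, 0.3, 0, 0, 0, 0.2, -1, -0.2, 0.3])

```text
t: 14.88
eef_pos: [0.4561, -0.3136, 0.157]
ee_rot: [3.141, -0.001, -0.059]
force: [0.8, 0.4, -1.1]
width: 0.0378
gripper_force: 20.0
```

arm_command(series=[0, 0, 0, 0.1, -0.5, 0, 0.3, 0, 0, 0, 0.15, -1, 0, 0.3])

```text
t: 15.12
eef_pos: [0.4763, -0.2136, 0.1558]
ee_rot: [-3.141, 0.001, -0.058]
force: [1.0, 0.7, 0.1]
width: 0.0375
gripper_force: 20.0
```

arm_command(series=[0, 0, 0, 0.1, -0.5, 0, 0.3, 0, 0, 0, 0.11, -1, 0, 0.3])

```text
t: 15.38
eef_pos: [0.4932, -0.1144, 0.1558]
ee_rot: [3.142, 0.001, -0.058]
force: [0.5, 0.9, -1.3]
width: 0.0379
gripper_force: 20.0
```

arm_command(series=[0, 0, 0, 0, -0.5, 0, 0.3, 0, 0, 0, 0, -0.6, 0.4, 0.3, 0, 0, 0, 0, -0.6, 0.68, 0.3, 0, 0, 0, 0, -0.6, 0.68, 0.3, 0, 0, 0, 0, -0.6, 0.68, 0.3])

```text
t: 16.0
eef_pos: [0.4966, -0.0564, 0.0889]
ee_rot: [3.141, 0.001, -0.058]
force: [0.1, -0.0, 0.2]
width: 0.0378
gripper_force: 20.0
```

```bash
python3 -c "
from fit2 import *
v=np.load('V.npy');t=arm.grab_frame('top');s=arm.get_state();print(s['eef_pos'],s['ee_rot'])
delta([.49833886,-.05692914,.0905],-.057)
cv2.imwrite('pics/top2.png',t)
hs=cv2.cvtColor(t,cv2.COLOR_BGR2HSV);m=cv2.inRange(hs,(3,110,60),(20,255,255))[215:300,310:360]
ys,xs=np.where(m);print(xs.min()+310,xs.max()+310,ys.min()+215,ys.max()+215)
for c in (334,337,340): print(c,[int(t[r,c].sum()) for r in range(262,286)])
"
```

```text
[ 0.49677745 -0.05635449  0.08917544] [-3.14152651e+00 -3.14947704e-04 -5.79337213e-02]
turn [-0.    -0.    -0.001] shift [ 0.016  0.005 -0.013]
333 345 221 286
334 [180, 173, 175, 177, 168, 178, 175, 178, 175, 187, 241, 183, 173, 171, 164, 220, 247, 251, 208, 176, 182, 177, 373, 401]
337 [176, 178, 183, 175, 177, 169, 175, 186, 177, 182, 179, 171, 169, 163, 180, 157, 218, 252, 234, 164, 169, 425, 364, 404]
340 [171, 174, 174, 173, 179, 185, 177, 183, 178, 169, 180, 181, 178, 174, 172, 172, 196, 249, 258, 227, 232, 505, 451, 430]
```

arm_command(series=[0, 0, 0, 0.035, 0.005, -0.01, 0.3, 0, 0, 0, 0.035, 0.005, 0.02, 0.3, 0, 0, 0, 0.035, 0.005, 0.05, 0.3, 0, 0, 0, 0.035, 0.005, 0.06, 0.3, 0, 0, 0, 0.035, 0.005, 0.06, 0.3])

```text
t: 16.68
eef_pos: [0.5, -0.0569, 0.0824]
ee_rot: [3.141, 0.0, -0.057]
force: [0.1, 0.7, -0.9]
width: 0.0381
gripper_force: 20.0
```

arm_command(series=[0, 0, 0, 0, 0, 0.03, 0.3, 0, 0, 0, 0, 0, 0.045, 0.3, 0, 0, 0, 0, 0, 0.045, 0.3, 0, 0, 0, 0, 0, 0.045, 0.7, 0, 0, 0, 0, 0, 0.045, 0.7, 0, 0, 0, 0, 0, 0.045, 0.7])

```text
t: 17.42
eef_pos: [0.5002, -0.0568, 0.0782]
ee_rot: [-3.142, -0.0, -0.057]
force: [-0.7, 0.5, -0.1]
width: 0.0595
gripper_force: 0.0
```

arm_command(series=[0, 0, 0, 0, 0, -0.4, 1, 0, 0, 0, 0, 0, -0.7, 1])

```text
t: 17.68
eef_pos: [0.5003, -0.0569, 0.1493]
ee_rot: [3.141, -0.0, -0.057]
force: [-1.4, -0.5, 0.4]
width: 0.0757
gripper_force: 0.0
```

arm_command(series=[0, 0, 0, -0.3, 0.5, 0, 1, 0, 0, 0, -0.62, 1, 0, 1, 0, 0, 0, -0.62, 1, 0, 1, 0, 0, 0, -0.62, 1, 0, 1])

```text
t: 18.18
eef_pos: [0.4327, -0.1534, 0.1484]
ee_rot: [-3.142, -0.001, -0.058]
force: [1.6, -0.4, -0.2]
width: 0.0875
gripper_force: 0.0
```

```bash
python3 -c "
from h import *
t=arm.grab_frame('top');c=arm.grab_frame('scene')
s=arm.get_state();print(s['eef_pos'],s['ee_rot'])
delta([.4325,-.155,.085],-.057)
a=cv2.resize(t[200:310,290:400],None,fx=3.6,fy=3.6,interpolation=2);b=cv2.resize(c[215:315,260:360],None,fx=4,fy=4,interpolation=2)
cv2.imwrite('pics/c7.png',np.hstack([a,b[:396]]))"
```

```text
[ 0.43311745 -0.15269376  0.14817703] [ 3.14158656e+00 -4.55161858e-04 -5.69294374e-02]
turn [ 0. -0.  0.] shift [-0.005  0.023  0.632]
```

View pics/c7.png

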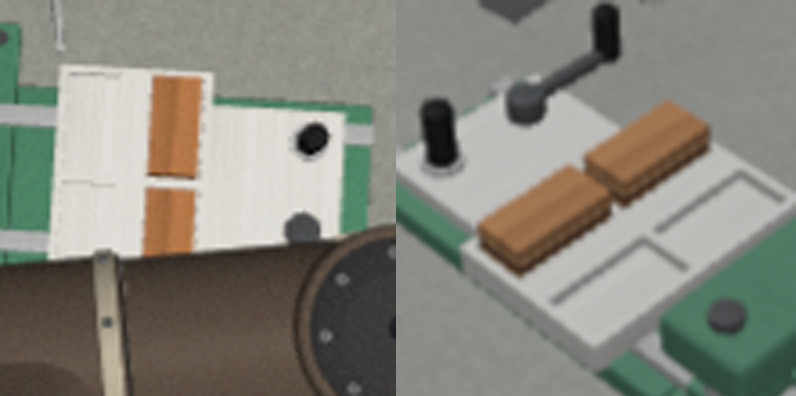

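c7 shows both blocks seated flat in the two -y pockets, at c7 (175,125) and (170,220). Next, the clamp knob.

arm_command(series=[0, 0, 0, 0, 0.02, 0.3, 1, 0, 0, 0, 0, 0.02, 0.63, 1, 0, 0, 0, 0, 0.02, 0.63, 1])

```text
t: 18.65
eef_pos: [0.4312, -0.1545, 0.0832]
ee_rot: [3.141, 0.005, -0.056]
force: [-0.6, -0.3, -0.0]
width: 0.0876
gripper_force: 0.0
```

arm_command(series=[0, 0, 0, 0, 0, 0, 0.1, 0, 0, 0, 0, 0, 0, 0.1, 0, 0, 0, 0, 0, 0, 0.1, 0, 0, 0, 0, 0, 0, 0.1, 0, 0, 0, 0, 0, 0, 0.1, 0, 0, 0, 0, 0, 0, 0.1, 0, 0, 0, 0, 0, 0, 0.1, 0, 0, 0, 0, 0, 0, 0.1], force=12)

```text
t: 19.65
eef_pos: [0.4322, -0.156, 0.0851]
ee_rot: [3.14, 0.0, -0.057]
force: [0.7, -8.8, -1.8]
width: 0.0198
gripper_force: 12.0
```

arm_command(series=[0, 0, 0, 0.045, 0.26, 0, 0.1, 0, 0, 0, 0.18, 0.485, 0, 0.1, 0, 0, 0, 0.345, 0.63, 0, 0.1, 0, 0, 0, 0.515, 0.715, 0, 0.1, 0, 0, 0, 0.515, 0.715, 0, 0.1, 0, 0, 0, 0.515, 0.715, 0, 0.1])

```text
t: 20.4
eef_pos: [0.4794, -0.23, 0.085]
ee_rot: [3.141, -0.0, -0.058]
force: [0.9, -8.0, -2.0]
width: 0.0196
gripper_force: 12.0
```

arm_command(series=[0, 0, 0, 0, 0, 0, 0.5, 0, 0, 0, 0, 0, 0, 1, 0, 0, 0, 0, 0, 0, 1, 0, 0, 0, 0, 0, 0, 1, 0, 0, 0, 0, 0, -0.4, 1, 0, 0, 0, 0, 0, -0.65, 1])

```text
t: 21.15
eef_pos: [0.48, -0.2295, 0.1515]
ee_rot: [3.141, -0.001, -0.057]
force: [0.5, -0.2, -0.4]
width: 0.074
gripper_force: 0.0
```

arm_command(series=[0, 0, 0, 0.45, -0.35, 0, 1, 0, 0, 0, 0.905, -0.7, 0, 1, 0, 0, 0, 0.905, -0.7, 0, 1, 0, 0, 0, 0.905, -0.7, 0, 1])

```text
t: 21.65
eef_pos: [0.5736, -0.1644, 0.1495]
ee_rot: [-3.142, 0.001, -0.057]
force: [0.1, 0.1, 0.4]
width: 0.0875
gripper_force: 0.0
```

```bash
python3 -c "
from fit2 import *
t=arm.grab_frame('top')
s=arm.get_state();print(s['eef_pos'],s['ee_rot'],s['force'])
delta([.5741,-.1651,.084],-.057)
def red(t):
    b=t.astype(int);m=(b[...,2]-b[...,1]>50)&(b[...,2]-b[...,0]>50)&(b[...,1]-b[...,0]<25);m[:270]=0;m[310:]=0;m[:,:300]=0;m[:,365:]=0;ys,xs=np.where(m);return xs.mean(),ys.mean(),len(xs)
t0=cv2.imread('pics/top0.png');print(red(t0),red(t))
print([[int(t0[r,c].astype(int).sum()) for c in range(272,286)] for r in (284,286,288,290)])
hs=cv2.cvtColor(t,cv2.COLOR_BGR2HSV);print('knob dark',[(r,c) for r in range(225,300,1) for c in range(370,420) if t[r,c].sum()<110][:60:6])
"
```

```text
[ 0.57328378 -0.16486447  0.1497274 ] [-3.14155513e+00  9.62596261e-04 -5.75661651e-02] [-0.14766713  0.38399303 -0.06379805]
turn [-0.     0.001 -0.   ] shift [0.009 0.002 0.657]
(np.float64(341.5), np.float64(285.5), 8) (np.float64(341.5), np.float64(285.5), 8)
[[279, 282, 272, 287, 285, 359, 456, 352, 281, 285, 284, 281, 281, 283], [282, 275, 283, 289, 279, 438, 418, 319, 282, 279, 285, 253, 234, 227], [285, 287, 287, 283, 286, 501, 428, 312, 281, 289, 254, 224, 215, 203], [280, 287, 286, 284, 284, 512, 403, 288, 286, 291, 276, 279, 260, 241]]
knob dark [(226, 384), (239, 374), (239, 380), (240, 377), (241, 375), (241, 381), (242, 379), (242, 385), (243, 381), (243, 387)]
```

```bash
cat > ptr.py <<'E'
from fit2 import *
v=np.load('V.npy')
def tp(p,z=.02):
    W=inv('top',p,z,v[4:10]);d=W[:,:2]-v[:2];c,q=np.cos(v[2]),np.sin(v[2]);return np.c_[d@[c,q],d@[-q,c]]
t0=cv2.imread('pics/top0.png').astype(float)
g=t0.sum(2);mk=[]
for r in range(283,292):
    e=np.clip(g[r,274:283]-290,0,None);mk.append(((e*np.arange(274,283)).sum()/e.sum(),r))
def red(t,c0=250,c1=365):
    w=np.clip(t[...,2]-t[...,1]-15,0,None);w[t[...,1]-t[...,0]>15]=0;w=w[279:292,c0:c1]
    yy,xx=np.mgrid[279:292,c0:c1];return (w*xx).sum()/w.sum(),(w*yy).sum()/w.sum(),w.sum()
if __name__=="__main__":
    print(np.round(mk,2).tolist());print('mark',tp(mk).round(4).tolist());r=red(t0,330,355);print(r,tp([r[:2]]).round(4))
E
python3 ptr.py
```

```text
[[278.0, 283.0], [277.98, 284.0], [277.79, 285.0], [277.61, 286.0], [277.54, 287.0], [277.49, 288.0], [277.48, 289.0], [277.35, 290.0], [277.31, 291.0]]
mark [[-0.0996, -0.0461], [-0.1024, -0.0462], [-0.1053, -0.0459], [-0.1081, -0.0456], [-0.111, -0.0455], [-0.1138, -0.0456], [-0.1166, -0.0458], [-0.1195, -0.0456], [-0.1223, -0.0457]]
(np.float64(341.44444444444446), np.float64(285.2631578947368), np.float64(513.0)) [[-0.095  -0.2268]]
```

arm_command(series=[0, 0, 0, 0.01, 0, 0.35, 1, 0, 0, 0, 0.01, 0, 0.65, 1, 0, 0, 0, 0.01, 0, 0.65, 1])

```text
t: 22.08
eef_pos: [0.5725, -0.1655, 0.0832]
ee_rot: [3.141, 0.005, -0.059]
force: [-0.4, -0.0, 1.1]
width: 0.0876
gripper_force: 0.0
```

arm_command(series=[0, 0, 0, 0, 0, 0, 0.1, 0, 0, 0, 0, 0, 0, 0.1, 0, 0, 0, 0, 0, 0, 0.1, 0, 0, 0, 0, 0, 0, 0.1, 0, 0, 0, 0, 0, 0, 0.1, 0, 0, 0, 0, 0, 0, 0.1, 0, 0, 0, 0, 0, 0, 0.1, 0, 0, 0, 0, 0, 0, 0.1], force=20)

```text
t: 23.08
eef_pos: [0.5749, -0.1656, 0.085]
ee_rot: [3.141, 0.0, -0.057]
force: [-0.0, -4.9, -0.2]
width: 0.0216
gripper_force: 20.0
```

arm_command(series=[0, 0, 0, 0, -0.3, 0, 0.1, 0, 0, 0, 0, -0.6, 0, 0.1, 0, 0, 0, 0, -0.9, 0, 0.1])

```text
t: 23.45
eef_pos: [0.5802, -0.076, 0.0851]
ee_rot: [3.14, 0.0, -0.058]
force: [3.6, -12.1, -3.6]
width: 0.0215
gripper_force: 20.0
```

arm_command(series=[0, 0, 0, 0, -0.3, 0, 0.1, 0, 0, 0, 0, -0.6, 0, 0.1, 0, 0, 0, 0, -0.9, 0, 0.1, 0, 0, 0, 0, -0.9, 0, 0.1, 0, 0, 0, 0, -0.9, 0, 0.1])

```text
t: 24.08
eef_pos: [0.5857, 0.0169, 0.085]
ee_rot: [-3.139, -0.001, -0.057]
force: [0.0, 8.1, -0.6]
width: 0.0213
gripper_force: 20.0
```

```bash
python3 -c "
from ptr import *
t=arm.grab_frame('top');s=arm.get_state();print(s['eef_pos'],s['force'],s['width'])
cv2.imwrite('pics/top3.png',t)
b=t.astype(int)
for r in range(278,294): print(r,[(int(b[r,c].sum()),int(b[r,c,2]-b[r,c,1])) for c in range(272,286)])
"
```

```text
[0.5857106  0.01675462 0.08501365] [-0.80795326  8.06676862  0.09787462] 0.02166323011750594
278 [(670, 2), (657, 1), (666, 2), (666, 3), (655, 3), (664, 2), (661, 3), (578, 4), (415, -24), (334, -49), (316, -55), (310, -55), (317, -55), (306, -54)]
279 [(425, -23), (465, -24), (479, -26), (483, 7), (474, 43), (504, 24), (545, -1), (511, -7), (387, -32), (327, -53), (312, -56), (315, -54), (314, -54), (305, -53)]
280 [(320, -52), (331, -49), (326, -52), (333, -10), (327, 95), (345, 37), (357, -32), (359, -40), (330, -51), (323, -55), (318, -56), (307, -54), (312, -54), (310, -55)]
281 [(315, -55), (306, -53), (308, -55), (307, -16), (303, 103), (309, 38), (302, -43), (309, -52), (314, -53), (318, -54), (314, -53), (314, -55), (311, -54), (319, -54)]
282 [(319, -56), (311, -55), (323, -55), (302, -16), (308, 106), (365, 33), (537, -11), (411, -35), (311, -56), (315, -55), (318, -56), (316, -56), (307, -53), (318, -54)]
283 [(316, -54), (318, -53), (312, -57), (310, -19), (299, 79), (376, 24), (514, -19), (397, -40), (315, -53), (321, -55), (317, -56), (312, -55), (314, -55), (314, -55
[... 1001 characters left out ...]
79, -23), (241, -6), (238, 0)]
290 [(319, -57), (315, -55), (315, -55), (317, -53), (308, -57), (574, -17), (454, -30), (322, -53), (319, -54), (315, -56), (320, -54), (312, -49), (289, -38), (268, -34)]
291 [(300, -53), (307, -55), (305, -54), (321, -56), (310, -54), (571, -17), (430, -29), (309, -54), (310, -54), (323, -51), (321, -52), (320, -54), (305, -53), (309, -55)]
292 [(406, -8), (413, -9), (367, -8), (338, -14), (331, -12), (400, -9), (369, -12), (332, -22), (325, -24), (321, -24), (294, -33), (291, -35), (308, -37), (316, -39)]
293 [(420, 0), (438, 1), (429, 0), (426, -2), (418, 0), (411, -1), (422, -1), (417, -1), (417, -4), (415, -2), (409, -2), (407, -4), (414, -3), (427, -4)]
```

arm_command(series=[0, 0, 0, 0, 0.03, 0, 0.1, 0, 0, 0, 0, 0.05, 0, 0.1, 0, 0, 0, 0, 0.05, 0, 0.1, 0, 0, 0, 0, 0.05, 0, 0.1])

```text
t: 24.62
eef_pos: [0.5854, 0.0113, 0.085]
ee_rot: [-3.14, -0.001, -0.057]
force: [-0.9, 6.4, 0.3]
width: 0.0218
gripper_force: 20.0
```

```bash
cat > ptr2.py <<'E'
from h import *
t=arm.grab_frame('top');s=arm.get_state();print(s['t'],s['eef_pos'],s['force'],s['width'])
b=t.astype(int);cols=np.arange(272,286)
for r in range(279,292):
    rg=np.clip(b[r,272:286,2]-b[r,272:286,1]+40,0,None)*(b[r,272:286].sum(1)<420); g=np.clip(b[r,272:286].sum(1)-335,0,None)
    print(r,'red',round((rg*cols).sum()/max(rg.sum(),1),2),rg.sum(),'white',round((g*cols).sum()/max(g.sum(),1),2),g.sum())
E
python3 ptr2.py
```

```text
24.675 [0.58536884 0.01131293 0.08503599] [-0.09573805  6.1771302  -0.00625442] 0.021444301784123324
279 red 282.0 7 white 277.17 1816
280 red 278.26 231 white 278.98 162
281 red 278.23 251 white 0.0 0
282 red 278.22 240 white 0.0 0
283 red 278.0 246 white 278.33 30
284 red 278.11 18 white 277.98 259
285 red 0.0 0 white 277.8 389
286 red 284.42 36 white 277.55 290
287 red 284.15 96 white 277.52 282
288 red 284.01 116 white 277.46 391
289 red 284.24 91 white 277.45 411
290 red 284.75 8 white 277.33 354
291 red 0.0 0 white 277.29 324
```

Pointer and line now agree (278.2 against 278.2 px). Release the post, go to the knob, and grip it.

arm_command(series=[0, 0, 0, 0, 0, 0, 0.5, 0, 0, 0, 0, 0, 0, 1, 0, 0, 0, 0, 0, 0, 1, 0, 0, 0, 0, 0, 0, 1, 0, 0, 0, 0, 0, -0.4, 1, 0, 0, 0, 0, 0, -0.65, 1])

```text
t: 25.42
eef_pos: [0.5855, 0.0098, 0.1515]
ee_rot: [-3.142, -0.001, -0.057]
force: [1.3, 0.9, 0.3]
width: 0.076
gripper_force: 0.0
```

arm_command(series=[0, 0, 0, -0.45, 0.35, 0, 1, 0, 0, 0, -0.92, 0.7, 0, 1, 0, 0, 0, -0.92, 0.7, 0, 1, 0, 0, 0, -0.92, 0.7, 0, 1])

```text
t: 25.92
eef_pos: [0.4897, -0.0548, 0.1507]
ee_rot: [-3.141, -0.002, -0.058]
force: [1.0, 0.5, -0.8]
width: 0.0877
gripper_force: 0.0
```

arm_command(series=[0, 0, 0, 0, 0, 0.35, 1, 0, 0, 0, 0, 0, 0.65, 1, 0, 0, 0, 0, 0, 0.65, 1])

```text
t: 26.3
eef_pos: [0.4886, -0.0546, 0.0831]
ee_rot: [3.14, 0.004, -0.057]
force: [-0.9, 0.3, 1.3]
width: 0.0878
gripper_force: 0.0
```

arm_command(series=[0, 0, 0, 0, 0, 0, 0.1, 0, 0, 0, 0, 0, 0, 0.1, 0, 0, 0, 0, 0, 0, 0.1, 0, 0, 0, 0, 0, 0, 0.1, 0, 0, 0, 0, 0, 0, 0.1, 0, 0, 0, 0, 0, 0, 0.1, 0, 0, 0, 0, 0, 0, 0.1, 0, 0, 0, 0, 0, 0, 0.1], force=12)

```text
t: 27.3
eef_pos: [0.4902, -0.0538, 0.0851]
ee_rot: [-3.14, -0.002, -0.058]
force: [1.6, 5.9, -2.0]
width: 0.0192
gripper_force: 12.0
```

arm_command(series=[0, 0, 0, -0.17, -0.09, 0, 0.1, 0, 0, 0, -0.34, -0.24, 0, 0.1, 0, 0, 0, -0.47, -0.47, 0, 0.1, 0, 0, 0, -0.515, -0.72, 0, 0.1, 0, 0, 0, -0.515, -0.76, 0, 0.1, 0, 0, 0, -0.515, -0.76, 0, 0.1])

```text
t: 28.05
eef_pos: [0.4381, 0.0229, 0.084]
ee_rot: [3.139, 0.007, -0.058]
force: [-10.8, 0.3, 6.7]
width: 0.0196
gripper_force: 12.0
```

```bash
sed -i 's/^for r/s_=arm.get_state()\nfor r/' ptr2.py; python3 ptr2.py | head -8
```

```text
28.1 [0.438129   0.02281156 0.08402733] [-11.20024024   1.47403563   7.71357886] 0.019607698177578403
279 red 278.21 612 white 0.0 0
280 red 278.14 596 white 279.0 17
281 red 278.24 595 white 0.0 0
282 red 278.23 612 white 0.0 0
283 red 278.26 614 white 0.0 0
284 red 278.16 609 white 0.0 0
285 red 278.24 596 white 0.0 0
```

arm_command(series=[0, 0, 0, 0, 0, 0, 0.5, 0, 0, 0, 0, 0, 0, 1, 0, 0, 0, 0, 0, 0, 1, 0, 0, 0, 0, 0, 0, 1, 0, 0, 0, 0, 0, -0.5, 1, 0, 0, 0, 0, 0, -1, 1])

```text
t: 28.85
eef_pos: [0.4418, 0.0239, 0.186]
ee_rot: [3.141, 0.001, -0.057]
force: [1.3, 0.9, -0.1]
width: 0.0743
gripper_force: 0.0
```

arm_command(series=[0, 0, 0, 0, -0.5, -0.5, 1, 0, 0, 0, 0, -1, -1, 1, 0, 0, 0, 0, -1, -1, 1])

```text
t: 29.22
eef_pos: [0.4491, 0.1264, 0.2882]
ee_rot: [-3.138, -0.004, -0.056]
force: [-0.6, -0.7, -1.0]
width: 0.0875
gripper_force: 0.0
```

arm_command(series=[0, 0, 0, 0, -0.5, 0, 1, 0, 0, 0, 0, -1, 0, 1])

```text
t: 29.48
eef_pos: [0.4534, 0.2245, 0.2848]
ee_rot: [-3.141, 0.0, -0.059]
force: [0.8, 0.4, -0.4]
width: 0.0873
gripper_force: 0.0
```

arm_command(series=[0, 0, 0, 0, -0.5, 0, 1, 0, 0, 0, 0, -1, 0, 1])

```text
t: 29.72
eef_pos: [0.4591, 0.3247, 0.2843]
ee_rot: [3.141, 0.001, -0.058]
force: [0.5, -0.5, -0.9]
width: 0.0878
gripper_force: 0.0
```

```bash
python3 ptr2.py; python3 - <<'E'
from h import *
t=arm.grab_frame('top');c=arm.grab_frame('scene')
o=np.zeros((600,800,3),np.uint8)
o[:300,:500]=cv2.resize(t[225:305,230:363],(500,300),interpolation=2)
o[300:600,:300]=cv2.resize(t[222:262,236:276],(300,300),interpolation=2)
o[300:600,300:600]=cv2.resize(c[235:285,355:405],(300,300),interpolation=2)
o[:300,500:800]=cv2.resize(t[250:325,165:240],(300,300),interpolation=2)
o[300:500,600:800]=cv2.resize(c[220:320,280:380],(200,200),interpolation=2)
cv2.imwrite('pics/c8.png',o);cv2.imwrite('pics/top4.png',t);cv2.imwrite('pics/scene4.png',c)
s=arm.get_state();print(s['eef_pos'],s['ee_rot'])
E
```

```text
29.775 [0.4598497  0.32947954 0.28343847] [2.85976504 5.5653477  2.17018042] 0.08754058559651748
279 red 275.23 31 white 277.39 1385
280 red 278.41 240 white 280.35 31
281 red 278.23 239 white 0.0 0
282 red 278.21 235 white 0.0 0
283 red 278.22 224 white 0.0 0
284 red 278.44 18 white 277.93 149
285 red 279.0 1 white 277.74 278
286 red 284.4 43 white 277.45 210
287 red 283.8 104 white 277.42 194
288 red 283.99 113 white 277.38 295
289 red 284.24 92 white 277.39 324
290 red 284.47 15 white 277.3 280
291 red 278.0 12 white 277.26 247
[0.45902735 0.32501728 0.28321494] [ 3.13923529e+00  1.84156611e-03 -5.57215186e-02]
```

View pics/c8.png

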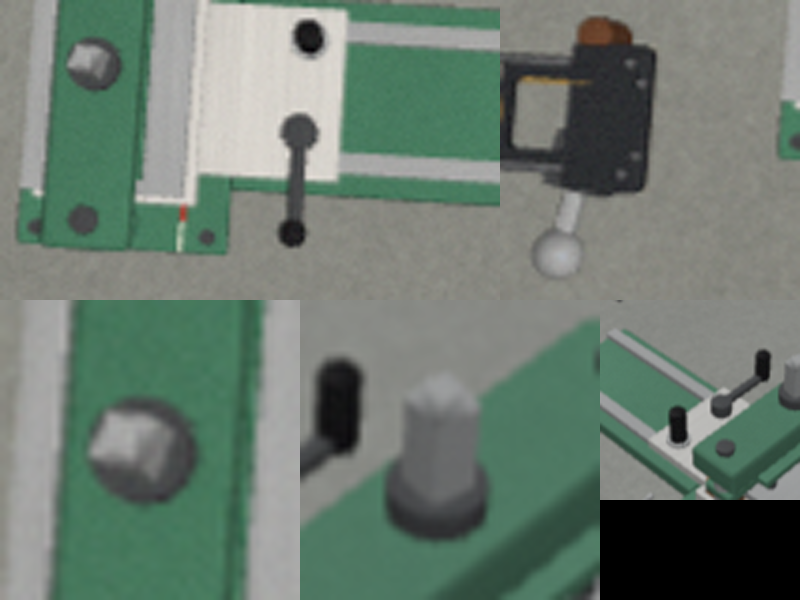

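c8 shows the clamp lever back along -x, the pointer on the line, and the fly arm untouched. The screw's square end, c8 (140,450) and (435,445), is turned about -24° (mod 90). I gauge it by gripping its flats.

arm_command(series=[0, 0, 0, 0.3, 0.5, 0, 1, 0, 0, 0, 0.55, 0.85, 0, 1])

```text
t: 30.12
eef_pos: [0.5093, 0.2335, 0.2845]
ee_rot: [3.141, 0.001, -0.057]
force: [-0.1, -0.1, 0.4]
width: 0.0876
gripper_force: 0.0
```

arm_command(series=[0, 0, 0.115, 0.3, 0.5, 0, 1, 0, 0, 0.23, 0.51, 0.83, 0.2, 1, 0, 0, 0.23, 0.51, 0.83, 0.2, 1, 0, 0, 0.23, 0.51, 0.83, 0.2, 1, 0, 0, 0.23, 0.51, 0.83, 0.2, 1])

```text
t: 30.75
eef_pos: [0.5554, 0.1503, 0.2656]
ee_rot: [-3.141, -0.0, -0.417]
force: [0.7, 0.7, 0.0]
width: 0.0874
gripper_force: 0.0
```

```bash
python3 - <<'E'
from h import *
delta([.555,.1516,.209],-.419)
s=arm.get_state();print(s['eef_pos'],s['ee_rot'])
E
```

```text
turn [-0.    -0.     0.001] shift [-0.009 -0.01   0.566]
[0.55539307 0.15032045 0.26557517] [-3.14091148e+00 -4.75916111e-04 -4.17065741e-01]
```

arm_command(series=[0, 0, 0, 0, 0, 0.3, 1, 0, 0, 0, 0, 0, 0.56, 1, 0, 0, 0, 0, 0, 0.56, 1, 0, 0, 0, 0, 0, 0.56, 0.1, 0, 0, 0, 0, 0, 0.56, 0.1, 0, 0, 0, 0, 0, 0.56, 0.1, 0, 0, 0, 0, 0, 0.56, 0.1, 0, 0, 0, 0, 0, 0.56, 0.1], force=5)

```text
t: 31.75
eef_pos: [0.5556, 0.1498, 0.2092]
ee_rot: [-3.141, -0.0, -0.419]
force: [0.2, -0.0, -0.4]
width: 0.0432
gripper_force: 0.0
```

arm_command(series=[0, 0, 0, 0, 0, 0, 0.1, 0, 0, 0, 0, 0, 0, 0.1, 0, 0, 0, 0, 0, 0, 0.1, 0, 0, 0, 0, 0, 0, 0.1, 0, 0, 0, 0, 0, 0, 0.1])

```text
t: 32.38
eef_pos: [0.5565, 0.1516, 0.2091]
ee_rot: [-3.138, -0.001, -0.418]
force: [2.1, 7.9, -2.6]
width: 0.0198
gripper_force: 5.0
```

arm_command(series=[0, 0, 0, 0, 0, 0, 0.1, 0, 0, 0, 0, 0, 0, 0.1, 0, 0, 0, 0, 0, 0, 0.1], force=40)

```text
t: 32.75
eef_pos: [0.5565, 0.1516, 0.209]
ee_rot: [-3.138, -0.001, -0.418]
force: [2.4, 6.5, -3.5]
width: 0.0186
gripper_force: 38.8
```

```bash
python3 - <<'E'
from h import *
s=arm.get_state();print(s['eef_pos'],s['ee_rot'],s['force'],s['moment'],s['width'],s['gripper_force'])
E
```

```text
[0.55652094 0.15164978 0.20903661] [-3.13820749e+00 -8.30043585e-04 -4.18215600e-01] [ 2.36268089  6.51659401 -3.47075581] [ 2.27620346 -0.88933674  0.07113625] 0.018597957404159333 38.821017140726326
```

arm_command(series=[0, 0, 0, 0, -0.015, 0, 0.1, 0, 0, 0, 0, -0.015, 0, 0.1, 0, 0, 0, 0, -0.015, 0, 0.1, 0, 0, 0, 0, -0.015, 0, 0.1], force=50)

```text
t: 33.25
eef_pos: [0.5565, 0.1517, 0.209]
ee_rot: [-3.141, -0.0, -0.419]
force: [2.7, 3.4, -3.5]
width: 0.0183
gripper_force: 48.7
```

```bash
python3 - <<'E'
from h import *
s=arm.get_state();print(s['eef_pos'],s['ee_rot'],s['force'],s['moment'],s['width'],s['gripper_force'])
n=np.array([-np.sin(s['ee_rot'][2]),np.cos(s['ee_rot'][2])]);print('along y',n@s['eef_pos'][:2])
E
```

```text
[0.55650553 0.15167384 0.20902308] [-3.14050111e+00 -3.26100538e-04 -4.18720221e-01] [ 2.65737838  3.39301184 -3.47356316] [ 1.52157905 -1.10133241  0.15132626] 0.018304530315237395 48.72614808460639
along y 0.36484119612442995
```

arm_command(series=[0, 0, 0, 0, 0, 0, 0.6, 0, 0, 0, 0, 0, 0, 0.8, 0, 0, 0, 0, 0, -0.4, 0.8, 0, 0, 0.1, 0, 0, -0.4, 0.8, 0, 0, 0.22, 0, 0, -0.4, 0.8, 0, 0, 0.34, 0, 0, -0.4, 0.8, 0, 0, 0.45, 0, 0, -0.4, 0.8, 0, 0, 0.5, 0, 0, -0.4, 0.8])

```text
t: 34.25
eef_pos: [0.5557, 0.1506, 0.2491]
ee_rot: [3.141, -0.0, -1.209]
force: [0.4, -0.9, 0.2]
width: 0.0702
gripper_force: 0.0
```

arm_command(series=[0, 0, 0.12, 0, 0, 0, 0.8, 0, 0, 0.24, 0, 0, 0, 0.8, 0, 0, 0.36, 0, 0, 0, 0.8, 0, 0, 0.48, 0, 0, 0, 0.8, 0, 0, 0.5, 0, 0, 0, 0.8, 0, 0, 0.5, 0, 0, 0, 0.8])

```text
t: 35.0
eef_pos: [0.556, 0.1509, 0.2491]
ee_rot: [3.141, -0.0, -1.987]
force: [0.7, -0.0, -0.5]
width: 0.0704
gripper_force: 0.0
```

```bash
python3 - <<'E'
from h import *
s=arm.get_state();print(s['eef_pos'],s['ee_rot'],s['width'])
delta([.5565,.1517,.209],-.419-np.pi/2)
E
```

```text
[0.55604813 0.15094349 0.24909427] [ 3.14148505e+00 -2.77824522e-04 -1.98668114e+00] 0.07042487367392394
turn [ 0.    -0.     0.002] shift [-0.009 -0.001  0.401]
```

arm_command(series=[0, 0, 0.002, -0.009, 0, 0.2, 0.8, 0, 0, 0.002, -0.009, 0, 0.4, 0.8, 0, 0, 0.002, -0.009, 0, 0.4, 0.8, 0, 0, 0.002, -0.009, 0, 0.4, 0.1, 0, 0, 0.002, -0.009, 0, 0.4, 0.1, 0, 0, 0.002, -0.009, 0, 0.4, 0.1, 0, 0, 0.002, -0.009, 0, 0.4, 0.1, 0, 0, 0.002, -0.009, 0, 0.4, 0.1], force=20)

```text
t: 36.0
eef_pos: [0.5565, 0.152, 0.2092]
ee_rot: [-3.142, 0.0, -1.993]
force: [0.8, -0.1, -0.1]
width: 0.026
gripper_force: 0.0
```

arm_command(series=[0, 0, 0, 0, 0, 0, 0.1, 0, 0, 0, 0, 0, 0, 0.1, 0, 0, 0, 0, 0, 0, 0.1, 0, 0, 0, 0, 0, 0, 0.1, 0, 0, 0, 0, 0, 0, 0.1, 0, 0, 0, 0, 0, 0, 0.1], force=40)

```text
t: 36.75
eef_pos: [0.5545, 0.1529, 0.209]
ee_rot: [3.138, -0.0, -1.993]
force: [-10.9, 5.8, 6.7]
width: 0.0185
gripper_force: 40.0
```

```bash
python3 - <<'E'
from h import *
s=arm.get_state();print(s['eef_pos'],s['ee_rot'],s['force'],s['moment'],s['width'])
th=-.4187;A=np.array([[-np.sin(th),np.cos(th)],[np.cos(th),np.sin(th)]]);x2=A[1]@s['eef_pos'][:2]
print('centre',np.linalg.solve(A,[.36484,x2]))
E
```

```text
[0.55451458 0.15287488 0.2090291 ] [ 3.13823270e+00 -2.41023429e-04 -1.99252331e+00] [-10.89900284   5.77698733   6.67829044] [ 2.29718079  3.89491661 -0.03163011] 0.018475967756259395
centre [0.55440074 0.15261908]
```

arm_command(series=[0, 0, 0, 0, 0, 0, 0.7, 0, 0, 0, 0, 0, 0, 0.7, 0, 0, 0, 0, 0, -0.5, 0.7, 0, 0, 0, 0, 0, -0.8, 0.7])

```text
t: 37.25
eef_pos: [0.5573, 0.1519, 0.2911]
ee_rot: [-3.14, 0.001, -1.993]
force: [0.9, 0.8, -0.3]
width: 0.0532
gripper_force: 0.0
```

arm_command(series=[0, 0, -0.05, -0.25, 0.35, 0, 0.7, 0, 0, -0.105, -0.5, 0.67, 0, 0.7, 0, 0, -0.105, -0.5, 0.67, 0, 0.7])

```text
t: 37.62
eef_pos: [0.5152, 0.2267, 0.2891]
ee_rot: [-3.141, 0.0, -1.825]
force: [-0.9, 0.2, 0.4]
width: 0.0613
gripper_force: 0.0
```

```bash
python3 - <<'E'
from fit2 import *
v=np.load('V.npy')
t=arm.grab_frame('top');c=arm.grab_frame('scene');t0=cv2.imread('pics/top0.png');c0=cv2.imread('pics/scene0.png')
s=arm.get_state();print(s['eef_pos'],s['ee_rot'],s['width'])
delta([.4312,.3715,.15],-.255-np.pi/2)
# compare fly arm now with start
for a,b,(x0,y0,x1,y1) in ((t,t0,(170,250,202,325)),(c,c0,(450,305,522,362))):
    A=a[y0:y1,x0:x1].astype(np.float32).mean(2);B=b[y0:y1,x0:x1].astype(np.float32).mean(2)
    print(cv2.phaseCorrelate(A,B),abs(A-B).mean())
o=np.zeros((520,800,3),np.uint8);o[:520,:320]=cv2.resize(t[270:309,170:194],(320,520),interpolation=2)[:520];o[:420,320:800]=cv2.resize(c[310:352,473:521],(480,420),interpolation=2)
cv2.imwrite('pics/c9.png',o)
E
```

```text
[0.51587743 0.22520413 0.28901676] [-3.14145202e+00 -2.80072839e-04 -1.82738667e+00] 0.06130656608940992
turn [-0.    -0.    -0.001] shift [-1.201  1.191  1.39 ]
((0.12873284078014535, 0.4376848729538878), 0.22538220485051472) 36.478058
((0.019411406147817445, 0.011383026008584096), 0.9707205926930463) 3.8715887
```

arm_command(series=[0, 0, 0, -0.3, 0.3, 0, 0.7, 0, 0, 0, -0.6, 0.6, 0, 0.7])

```text
t: 37.98
eef_pos: [0.4734, 0.298, 0.289]
ee_rot: [-3.141, -0.0, -1.831]
force: [0.3, 0.5, 0.1]
width: 0.061
gripper_force: 0.0
```

arm_command(series=[0, 0, 0, -0.3, 0.3, 0, 0.7, 0, 0, 0, -0.6, 0.59, 0.5, 0.7, 0, 0, 0, -0.6, 0.59, 1, 0.7, 0, 0, 0, -0.6, 0.59, 1, 0.7])

```text
t: 38.48
eef_pos: [0.4302, 0.369, 0.1855]
ee_rot: [3.139, -0.008, -1.829]
force: [0.4, 0.5, 0.8]
width: 0.0612
gripper_force: 0.0
```

```bash
python3 - <<'E'
from h import *
s=arm.get_state();print(s['eef_pos'],s['ee_rot'],s['width'])
delta([.4312,.3715,.056],-.255-np.pi/2)
c=arm.grab_frame('scene');c0=cv2.imread('pics/scene0.png')
o=np.hstack([cv2.resize(x[290:370,440:530],(400,356),interpolation=2) for x in (c,c0)]);cv2.imwrite('pics/c9.png',o)
E
```

```text
[0.4301773  0.36898458 0.18546897] [ 3.13893148 -0.00777196 -1.82883357] 0.061216567696105464
turn [ 0.002 -0.005 -0.002] shift [-0.037 -0.007  1.294]
```

View pics/c9.png

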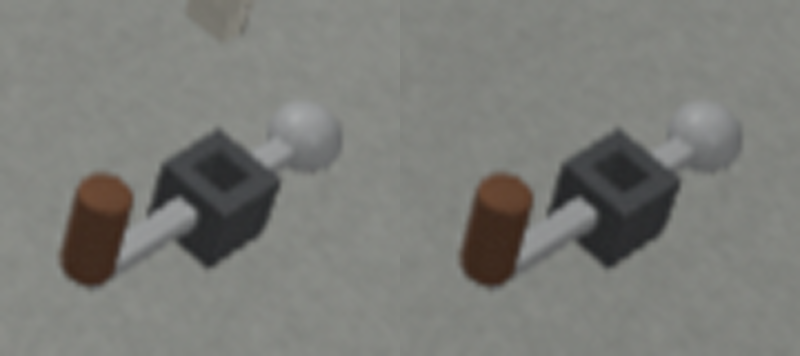

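c9 shows the fly arm unmoved since the start (now on the left, start on the right). I centre it first by gripping its x faces above the bar.

arm_command(series=[0, 0, -0.002, -0.037, -0.005, 0.4, 0.58, 0, 0, -0.002, -0.037, -0.005, 0.75, 0.58, 0, 0, -0.002, -0.037, -0.005, 0.75, 0.58, 0, 0, -0.002, -0.037, -0.005, 0.75, 0.58])

```text
t: 39.02
eef_pos: [0.4343, 0.3758, 0.1169]
ee_rot: [-3.14, 0.003, -1.825]
force: [0.4, 1.4, -0.1]
width: 0.051
gripper_force: 0.0
```

```bash
python3 - <<'E'
from h import *
s=arm.get_state();print(s['eef_pos'],s['ee_rot'],s['width'])
delta([.4312,.3715,.056],-.255-np.pi/2)
E
```

```text
[0.4342892  0.37577391 0.11685706] [-3.13986144e+00  3.11919907e-03 -1.82494918e+00] 0.050980651274332336
turn [-0.001  0.002  0.001] shift [0.051 0.02  0.608]
```

arm_command(series=[0, 0, 0, 0.04, 0.015, 0.25, 0.58, 0, 0, 0, 0.04, 0.015, 0.25, 0.58, 0, 0, 0, 0.04, 0.015, 0.25, 0.58])

```text
t: 39.4
eef_pos: [0.4311, 0.3723, 0.0911]
ee_rot: [-3.14, 0.002, -1.824]
force: [-0.3, 0.1, 0.6]
width: 0.0508
gripper_force: 0.0
```

```bash
python3 - <<'E'
from h import *
s=arm.get_state();print(s['eef_pos'],s['ee_rot'],s['width'])
delta([.4312,.3715,.056],-.255-np.pi/2)
E
```

```text
[0.43114058 0.37226218 0.09106554] [-3.14041349e+00  2.29874809e-03 -1.82426336e+00] 0.05078695812762436
turn [-0.001  0.001  0.001] shift [ 0.008 -0.002  0.351]
```

arm_command(series=[0, 0, 0, 0.008, 0, 0.2, 0.58, 0, 0, 0, 0.008, 0, 0.35, 0.58, 0, 0, 0, 0.008, 0, 0.35, 0.58, 0, 0, 0, 0.008, 0, 0.35, 0.3, 0, 0, 0, 0.008, 0, 0.35, 0.3, 0, 0, 0, 0.008, 0, 0.35, 0.3, 0, 0, 0, 0.008, 0, 0.35, 0.3, 0, 0, 0, 0.008, 0, 0.35, 0.3], force=10)

```text
t: 40.4
eef_pos: [0.4305, 0.371, 0.0547]
ee_rot: [-3.141, 0.001, -1.824]
force: [1.9, 0.4, 5.9]
width: 0.0399
gripper_force: 10.0
```

```bash
python3 - <<'E'
from h import *
s=arm.get_state();print(s['eef_pos'],s['ee_rot'],s['width'],s['force'],s['gripper_force'])
E
```

```text
[0.43053066 0.37100116 0.05474367] [-3.14092053e+00  1.16776682e-03 -1.82438093e+00] 0.03992175256025983 [1.91880013 0.41679284 5.91417629] 9.9995456635952
```

arm_command(series=[0, 0, 0, 0, 0, 0, 0.55, 0, 0, 0, 0, 0, 0, 0.6, 0, 0, 0, 0, 0, -0.3, 0.65, 0, 0, -0.1, 0, 0, -0.3, 0.8, 0, 0, -0.22, 0, 0, -0.3, 0.8, 0, 0, -0.34, 0, 0, -0.3, 0.8, 0, 0, -0.45, 0, 0, -0.3, 0.8, 0, 0, -0.5, 0, 0, -0.3, 0.8])

```text
t: 41.4
eef_pos: [0.4298, 0.3703, 0.0837]
ee_rot: [3.141, -0.0, -1.035]
force: [-0.2, -0.1, 0.1]
width: 0.0697
gripper_force: 0.0
```

arm_command(series=[0, 0, -0.12, 0, 0, 0, 0.8, 0, 0, -0.24, 0, 0, 0, 0.8, 0, 0, -0.36, 0, 0, 0, 0.8, 0, 0, -0.48, 0, 0, 0, 0.8, 0, 0, -0.5, 0, 0, 0, 0.8, 0, 0, -0.5, 0, 0, 0, 0.8])

```text
t: 42.15
eef_pos: [0.4299, 0.3704, 0.0839]
ee_rot: [3.141, 0.0, -0.257]
force: [-0.0, -0.4, 0.1]
width: 0.0702
gripper_force: 0.0
```

```bash
python3 - <<'E'
from h import *
s=arm.get_state();print(s['eef_pos'],s['ee_rot'],s['width'],s['force'])
delta([.4305,.3710,.035],-.2536)
E
```

```text
[0.42993321 0.37041965 0.08387423] [ 3.14116551e+00  1.98342580e-04 -2.57001502e-01] 0.07022583913976212 [-0.00655699 -0.37540272  0.05213977]
turn [ 0.     0.    -0.002] shift [ 0.004 -0.007  0.489]
```

arm_command(series=[0, 0, -0.002, 0.004, -0.006, 0.3, 0.8, 0, 0, -0.002, 0.004, -0.006, 0.48, 0.8, 0, 0, -0.002, 0.004, -0.006, 0.48, 0.8, 0, 0, -0.002, 0.004, -0.006, 0.48, 0.8])

```text
t: 42.65
eef_pos: [0.4309, 0.3714, 0.0366]
ee_rot: [-3.141, -0.0, -0.252]
force: [0.0, 0.9, 0.4]
width: 0.0703
gripper_force: 0.0
```

arm_command(series=[0, 0, 0, 0, 0, 0, 0.3, 0, 0, 0, 0, 0, 0, 0.3, 0, 0, 0, 0, 0, 0, 0.3, 0, 0, 0, 0, 0, 0, 0.3, 0, 0, 0, 0, 0, 0, 0.3, 0, 0, 0, 0, 0, 0, 0.3, 0, 0, 0, 0, 0, 0, 0.3], force=40)

```text
t: 43.52
eef_pos: [0.4306, 0.3711, 0.0363]
ee_rot: [-3.141, -0.0, -0.251]
force: [-0.9, -1.0, 5.9]
width: 0.0397
gripper_force: 40.0
```

```bash
python3 - <<'E'
from h import *
s=arm.get_state();print(s['eef_pos'],s['ee_rot'],s['width'],s['force'],s['gripper_force'])
u=np.array([np.cos(-.2536),np.sin(-.2536)]);print('hub ahead of tcp along x',.3237-u@s['eef_pos'][:2])
E
```

```text
[0.43063644 0.37108829 0.0362856 ] [-3.14144694e+00 -8.68734094e-05 -2.50650502e-01] 0.0397064606163583 [-0.903326   -1.03520911  5.86346679] 39.99498188495636
hub ahead of tcp along x -6.024496929385448e-05
```

arm_command(series=[0, 0, 0, 0, 0, -0.4, 0.3, 0, 0, 0, 0, 0, -0.9, 0.3])

```text
t: 43.78
eef_pos: [0.4296, 0.3697, 0.1249]
ee_rot: [3.137, 0.002, -0.251]
force: [0.6, 0.8, -4.4]
width: 0.0395
gripper_force: 40.0
```

arm_command(series=[0, 0, 0, 0, 0, -0.4, 0.3, 0, 0, 0, 0, 0, -0.9, 0.3])

```text
t: 44.02
eef_pos: [0.4296, 0.37, 0.2157]
ee_rot: [3.139, 0.002, -0.251]
force: [0.8, 1.3, -4.2]
width: 0.04
gripper_force: 40.0
```

arm_command(series=[0, 0, 0, 0, 0, -0.4, 0.3, 0, 0, 0, 0, 0, -0.75, 0.3, 0, 0, 0, 0, 0, -0.75, 0.3])

```text
t: 44.4
eef_pos: [0.4311, 0.3718, 0.293]
ee_rot: [-3.138, -0.001, -0.251]
force: [0.2, 0.4, -5.0]
width: 0.0395
gripper_force: 40.0
```

arm_command(series=[0, 0, 0, 0.4, 0.4, 0, 0.3, 0, 0, 0, 0.8, 0.8, 0, 0.3, 0, 0, 0, 0.87, 0.9, 0, 0.3])

```text
t: 44.78
eef_pos: [0.4926, 0.2593, 0.2885]
ee_rot: [3.138, 0.003, -0.254]
force: [-0.5, 0.5, -4.1]
width: 0.0396
gripper_force: 40.0
```

arm_command(series=[0, 0, 0.05, 0.4, 0.4, 0, 0.3, 0, 0, 0.107, 0.8, 0.8, 0, 0.3, 0, 0, 0.107, 0.87, 0.9, 0, 0.3, 0, 0, 0.107, 0.87, 0.9, 0, 0.3, 0, 0, 0.107, 0.87, 0.9, 0, 0.3, 0, 0, 0.107, 0.87, 0.9, 0, 0.3])

```text
t: 45.52
eef_pos: [0.554, 0.1545, 0.2908]
ee_rot: [3.142, 0.0, -0.417]
force: [-0.3, -0.4, -3.6]
width: 0.0399
gripper_force: 40.0
```

```bash
python3 - <<'E'
from h import *
s=arm.get_state();print(s['t'],s['eef_pos'],s['ee_rot'],s['width'],s['force'],s['moment'])
delta([.5544,.1526,.265],-.4187)
E
```

```text
45.525 [0.55403992 0.1545364  0.29081981] [ 3.14156163e+00  3.01387200e-04 -4.17151757e-01] 0.039875535370011296 [-0.28748657 -0.37430244 -3.6451259 ] [-0.04387073 -0.09472745  0.0105553 ]
turn [0.    0.    0.001] shift [0.011 0.016 0.258]
```

arm_command(series=[0, 0, 0.001, 0.011, 0.016, 0.15, 0.3, 0, 0, 0.001, 0.011, 0.016, 0.27, 0.3, 0, 0, 0.001, 0.011, 0.016, 0.27, 0.3, 0, 0, 0.001, 0.011, 0.016, 0.27, 0.3, 0, 0, 0.001, 0.011, 0.016, 0.27, 0.3])

```text
t: 46.15
eef_pos: [0.5551, 0.1517, 0.2645]
ee_rot: [-3.141, -0.0, -0.42]
force: [-0.4, -0.3, -3.7]
width: 0.0398
gripper_force: 40.0
```

```bash
python3 - <<'E'
from h import *
s=arm.get_state();print(s['t'],s['eef_pos'],s['ee_rot'],s['width'],s['force'],s['moment'])
delta([.5544,.1526,.245],-.4187)
E
```

```text
46.15 [0.55512387 0.15166636 0.26448032] [-3.14102644e+00 -4.86423801e-04 -4.20368844e-01] 0.039816994858143766 [-0.37277478 -0.27032874 -3.73175862] [-0.01126244 -0.04391041  0.01111431]
turn [-0.    -0.    -0.001] shift [-0.011 -0.005  0.195]
```

arm_command(series=[0, 0, 0, -0.01, -0.005, 0, 0.3, 0, 0, 0, -0.01, -0.005, 0.06, 0.3, 0, 0, 0, -0.01, -0.005, 0.12, 0.3, 0, 0, 0, -0.01, -0.005, 0.18, 0.3, 0, 0, 0, -0.01, -0.005, 0.2, 0.3, 0, 0, 0, -0.01, -0.005, 0.2, 0.3])

```text
t: 46.9
eef_pos: [0.5541, 0.1525, 0.2438]
ee_rot: [3.141, 0.0, -0.42]
force: [0.7, -0.0, -4.3]
width: 0.039
gripper_force: 40.0
```

```bash
python3 - <<'E'
from h import *
s=arm.get_state();print(s['t'],s['eef_pos'],s['ee_rot'],s['width'],s['force'],s['moment'])
delta([.5544,.1526,.2183],-.4187)
E
```

```text
46.9 [0.55413411 0.15250505 0.243789  ] [ 3.14139853e+00  2.45677126e-04 -4.20394016e-01] 0.03896143315592517 [ 7.22647837e-01 -2.68473607e-03 -4.27068142e+00] [ 0.30975329 -0.14650868 -0.03810366]
turn [ 0.     0.    -0.001] shift [ 0.002 -0.002  0.255]
```

It passed the taper with no force. Lower to the shoulder.

arm_command(series=[0, 0, 0, 0, 0, 0.06, 0.3, 0, 0, 0, 0, 0, 0.12, 0.3, 0, 0, 0, 0, 0, 0.18, 0.3, 0, 0, 0, 0, 0, 0.23, 0.3, 0, 0, 0, 0, 0, 0.255, 0.3, 0, 0, 0, 0, 0, 0.255, 0.3])

```text
t: 47.65
eef_pos: [0.5542, 0.1525, 0.2184]
ee_rot: [-3.142, 0.0, -0.42]
force: [0.5, 1.1, -5.3]
width: 0.0397
gripper_force: 40.0
```

```bash
python3 - <<'E'
from h import *
s=arm.get_state();print(s['t'],s['eef_pos'],s['ee_rot'],s['width'],s['force'],s['moment'])
E
```

```text
47.65 [0.55419157 0.15251975 0.21841315] [-3.14155726e+00  4.47692184e-05 -4.20341433e-01] 0.03973343555994634 [ 0.5232547   1.09679144 -5.26368878] [ 0.52914837 -0.39844174  0.05612448]
```

arm_command(series=[0, 0, 0, 0, 0, 0, 0.6, 0, 0, 0, 0, 0, 0, 0.7, 0, 0, 0, 0, 0, 0, 0.7, 0, 0, 0, 0, 0, -0.4, 0.7, 0, 0, 0, 0, 0, -0.82, 0.7, 0, 0, 0, 0, 0, -0.82, 0.7])

```text
t: 48.4
eef_pos: [0.5558, 0.153, 0.3046]
ee_rot: [-3.136, -0.005, -0.42]
force: [1.1, 0.6, -0.4]
width: 0.0611
gripper_force: 0.0
```

arm_command(series=[0, 0, 0, 0.45, 0, 0, 0.7, 0, 0, 0, 0.9, 0, 0, 0.7, 0, 0, 0, 0.9, 0, 0, 0.7, 0, 0, 0, 0.9, 0, 0, 0.7])

```text
t: 48.9
eef_pos: [0.636, 0.1154, 0.2996]
ee_rot: [3.141, 0.001, -0.421]
force: [-0.5, 0.6, 0.2]
width: 0.0612
gripper_force: 0.0
```

```bash
python3 - <<'E'
from h import *
s=arm.get_state();print(s['t'],s['eef_pos'],s['ee_rot'],s['width'],s['force'])
p=np.array([.5542,.1525])+.09*np.array([np.cos(-.42),np.sin(-.42)]);delta([*p,.26],-.42)
t=arm.grab_frame('scene');cv2.imwrite('pics/c10.png',cv2.resize(t[180:300,320:440],(480,480),interpolation=2))
E
```

```text
48.9 [0.63602294 0.11542592 0.29959626] [ 3.14056904e+00  1.11414803e-03 -4.21105147e-01] 0.061167410570447174 [-0.5467619   0.61251962  0.22632943]
turn [ 0.001  0.001 -0.001] shift [ 0.002 -0.005  0.396]
```

View pics/c10.png

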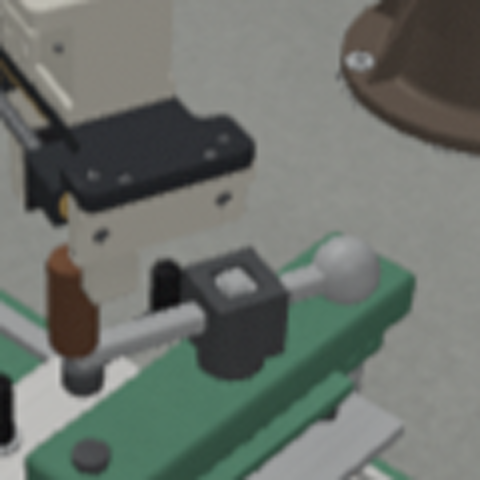

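c10 shows the fly arm's hub seated on the square end, with the square's tip showing in the bore at c10 (235,280). The gripper is above the handle at (75,300).

arm_command(series=[0, 0, 0, 0, -0.005, 0.2, 0.7, 0, 0, 0, 0, -0.005, 0.38, 0.7, 0, 0, 0, 0, -0.005, 0.38, 0.7, 0, 0, 0, 0, -0.005, 0.38, 0.15, 0, 0, 0, 0, -0.005, 0.38, 0.15, 0, 0, 0, 0, -0.005, 0.38, 0.15, 0, 0, 0, 0, -0.005, 0.38, 0.15, 0, 0, 0, 0, -0.005, 0.38, 0.15], force=20)

```text
t: 49.95
eef_pos: [0.6366, 0.1162, 0.2627]
ee_rot: [-3.141, -0.0, -0.42]
force: [-0.4, -0.3, 1.1]
width: 0.0256
gripper_force: 20.0
```

arm_command(series=[0, 0, 0, -0.0045, 0.09, 0, 0.15, 0, 0, 0, -0.018, 0.18, 0, 0.15, 0, 0, 0, -0.0545, 0.31, 0, 0.15, 0, 0, 0, -0.11, 0.43, 0, 0.15])

```text
t: 50.45
eef_pos: [0.6084, 0.0806, 0.2627]
ee_rot: [-3.141, -0.0, -0.421]
force: [1.7, 2.4, 0.4]
width: 0.0255
gripper_force: 20.0
```

```bash
cat > hd.py <<'E'
from h import *
s=arm.get_state();p=s['eef_pos'];d=p[:2]-[.5542,.1525];print(s['t'],p,s['ee_rot'],'w',s['width'],'F',s['force'],'M',s['moment'])
print('R',np.hypot(*d),'phi',(-.42-np.arctan2(d[1],d[0]))%(2*np.pi))
E
python3 hd.py
```

```text
50.45 [0.6083514  0.08056928 0.26272335] [-3.14128352e+00 -3.40224416e-04 -4.20659104e-01] w 0.025529228593729632 F [1.69194494 2.3719005  0.36898842] M [ 0.88129794 -0.48421998  0.01428098]
R 0.0900355587412838 phi 0.5054882651204917
```

arm_command(series=[0, 0, 0, -0.073, 0.113, 0, 0.15, 0, 0, 0, -0.163, 0.214, 0, 0.15, 0, 0, 0, -0.266, 0.3, 0, 0.15, 0, 0, 0, -0.382, 0.371, 0, 0.15, 0, 0, 0, -0.506, 0.423, 0, 0.15, 0, 0, 0, -0.637, 0.455, 0, 0.15, 0, 0, 0, -0.771, 0.468, 0, 0.15, 0, 0, 0, -0.906, 0.461, 0, 0.15])

```text
t: 51.45
eef_pos: [0.5064, 0.0765, 0.2626]
ee_rot: [3.141, 0.0, -0.42]
force: [1.4, -1.4, 1.8]
width: 0.0257
gripper_force: 20.0
```

```bash
python3 hd.py
```

```text
51.45 [0.50640652 0.07646344 0.26262024] [ 3.14115545e+00  1.02856203e-04 -4.20377442e-01] w 0.02565325649490162 F [ 1.38410877 -1.36323863  1.81700987] M [-0.39935705 -0.73564245 -0.01107745]
R 0.08980966097173368 phi 1.7119509850396164
```

arm_command(series=[0, 0, 0, -0.132, -0.027, 0, 0.15, 0, 0, 0, -0.259, -0.074, 0, 0.15, 0, 0, 0, -0.377, -0.14, 0, 0.15, 0, 0, 0, -0.484, -0.221, 0, 0.15, 0, 0, 0, -0.577, -0.319, 0, 0.15, 0, 0, 0, -0.655, -0.429, 0, 0.15, 0, 0, 0, -0.716, -0.549, 0, 0.15, 0, 0, 0, -0.758, -0.677, 0, 0.15])

```text
t: 52.45
eef_pos: [0.4658, 0.1701, 0.2625]
ee_rot: [3.142, 0.0, -0.42]
force: [1.4, -2.1, 1.9]
width: 0.0254
gripper_force: 20.0
```

```bash
python3 hd.py
```

```text
52.45 [0.4658369  0.17006806 0.26250024] [ 3.14153594e+00  1.60908590e-04 -4.20178123e-01] w 0.025394743556389533 F [ 1.44552115 -2.1286885   1.85180447] M [-0.95927743 -0.40205889 -0.00167249]
R 0.0900925908162609 phi 2.9178501812074664
```

arm_command(series=[0, 0, 0, -0.022, -0.133, 0, 0.15, 0, 0, 0, -0.025, -0.268, 0, 0.15, 0, 0, 0, -0.007, -0.402, 0, 0.15, 0, 0, 0, 0.031, -0.531, 0, 0.15, 0, 0, 0, 0.088, -0.653, 0, 0.15])

```text
t: 53.08
eef_pos: [0.5011, 0.2256, 0.2624]
ee_rot: [3.141, 0.0, -0.42]
force: [-1.0, -3.7, 4.0]
width: 0.0255
gripper_force: 20.0
```

```bash
python3 hd.py
```

```text
53.075 [0.50114208 0.22557856 0.26243527] [ 3.14118426e+00  1.90712206e-04 -4.20357235e-01] w 0.025549730701539416 F [-0.99753816 -3.69979495  3.95427732] M [-1.54249169  0.32329868 -0.02419774]
R 0.09030846736958832 phi 3.6643998017221637
```

arm_command(series=[0, 0, 0, 0.074, -0.113, 0, 0.15, 0, 0, 0, 0.133, -0.181, 0, 0.15, 0, 0, 0, 0.198, -0.243, 0, 0.15, 0, 0, 0, 0.234, -0.272, 0, 0.15, 0, 0, 0, 0.234, -0.272, 0, 0.15])

```text
t: 53.7
eef_pos: [0.5339, 0.2399, 0.2616]
ee_rot: [3.141, 0.0, -0.422]
force: [-0.4, 1.0, -0.4]
width: 0.0137
gripper_force: 0.0
```

```bash
python3 hd.py
```

```text
53.7 [0.53392758 0.2399334  0.26163618] [ 3.14137966e+00  3.94702171e-04 -4.22109058e-01] w 0.013669699167442952 F [-0.37327926  1.01563984 -0.36759429] M [ 0.06665153  0.02815698 -0.01137524]
R 0.08975283324825446 phi 4.064553611884865
```

The jaws slipped off the handle near the stop. I lift clear and find the handle.

arm_command(series=[0, 0, 0, 0, 0, -0.4, 0.15, 0, 0, 0, 0, 0, -0.8, 0.15, 0, 0, 0, 0, 0, -0.8, 0.15])

```text
t: 54.08
eef_pos: [0.5346, 0.2421, 0.3461]
ee_rot: [-3.135, -0.003, -0.42]
force: [-0.0, 0.6, -0.7]
width: 0.013
gripper_force: 0.0
```

arm_command(series=[0, 0, 0, -0.5, -0.3, 0, 0.7, 0, 0, 0, -1, -0.6, 0, 0.7, 0, 0, 0, -1, -0.6, 0, 0.7])

```text
t: 54.45
eef_pos: [0.4642, 0.3394, 0.3416]
ee_rot: [-3.141, 0.001, -0.416]
force: [-0.0, 0.5, -0.4]
width: 0.0378
gripper_force: 0.0
```

```bash
python3 - <<'E'
from fit2 import *
v=np.load('V.npy')
t=arm.grab_frame('top');c=arm.grab_frame('scene')
for n,im,e in (('top',t,v[4:10]),('scene',c,v[10:])):
    hs=cv2.cvtColor(im,cv2.COLOR_BGR2HSV);m=cv2.inRange(hs,(0,90,30),(15,255,200));k,l,st,cc=cv2.connectedComponentsWithStats(m)
    ex=w2p(n,[.5542,.1525,.22])[0]
    for i in range(1,k):
        if st[i,4]>25 and np.hypot(*(cc[i]-ex))<90: print(n,st[i].tolist(),cc[i].round(1),inv(n,[cc[i]],.242,e).round(4))
o=np.hstack([cv2.resize(t[190:290,215:315],(400,400),interpolation=2),cv2.resize(c[210:310,330:430],(400,400),interpolation=2)]);cv2.imwrite('pics/c11.png',o)
s=arm.get_state();print(s['t'],s['eef_pos'])
E
```

```text
top [196, 185, 25, 26, 209] [212.2 201.1] [[0.6474 0.2504 0.242 ]]
top [212, 254, 14, 12, 119] [218.4 259.6] [[0.5053 0.2314 0.242 ]]
scene [418, 233, 15, 27, 300] [425.3 245.7] [[0.5025 0.2271 0.242 ]]
54.55 [0.46571314 0.33703176 0.34185932]
```

View pics/c11.png

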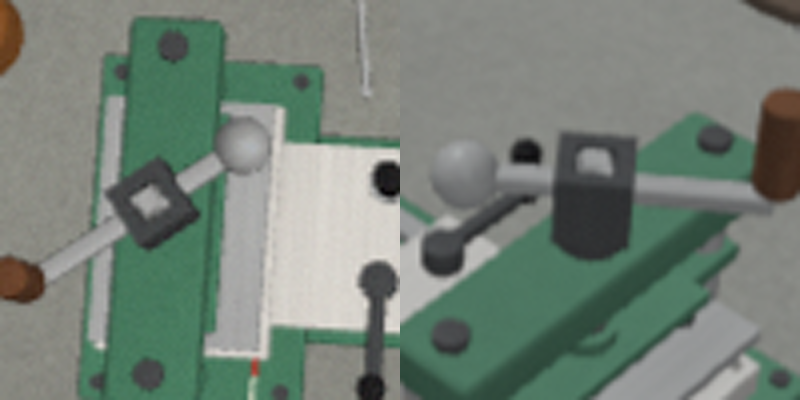

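c11 shows the hub still seated, and the handle at c11 top (18,278), about 3.71 rad turned. I regrip with the closing line along the tangent.

arm_command(series=[0, 0, 0.11, 0.25, 0.25, 0, 0.7, 0, 0, 0.22, 0.5, 0.5, 0, 0.7, 0, 0, 0.33, 0.8, 0.84, 0, 0.7, 0, 0, 0.44, 0.8, 0.84, 0, 0.7, 0, 0, 0.452, 0.8, 0.84, 0, 0.7, 0, 0, 0.452, 0.8, 0.84, 0, 0.7])

```text
t: 55.3
eef_pos: [0.5052, 0.2264, 0.3424]
ee_rot: [3.142, 0.0, -1.128]
force: [0.7, -0.6, -0.0]
width: 0.0613
gripper_force: 0.0
```

```bash
python3 hd.py; python3 -c "
from h import *
delta([.5049,.2277,.256],-1.13)"
```

```text
55.3 [0.50516835 0.22642691 0.34237018] [ 3.14151125e+00  1.57593326e-04 -1.12765377e+00] w 0.06134503456429406 F [ 0.66776035 -0.55650272 -0.01536262] M [ 0.04118776 -0.02642442 -0.00554445]
R 0.08870902794218913 phi 3.7067589804212018
turn [0.    0.    0.001] shift [-0.013 -0.003  0.864]
```

arm_command(series=[0, 0, 0, -0.013, 0, 0.4, 0.7, 0, 0, 0, -0.013, 0, 0.85, 0.7, 0, 0, 0, -0.013, 0, 0.85, 0.7, 0, 0, 0, -0.013, 0, 0.85, 0.15, 0, 0, 0, -0.013, 0, 0.85, 0.15, 0, 0, 0, -0.013, 0, 0.85, 0.15, 0, 0, 0, -0.013, 0, 0.85, 0.15, 0, 0, 0, -0.013, 0, 0.85, 0.15], force=35)

```text
t: 56.3
eef_pos: [0.5045, 0.2279, 0.258]
ee_rot: [-3.141, 0.0, -1.13]
force: [-0.5, 0.9, 2.5]
width: 0.0253
gripper_force: 35.0
```

arm_command(series=[0, 0, 0, -0.004, -0.04, 0, 0.15, 0, 0, 0, -0.008, -0.081, 0, 0.15, 0, 0, 0, -0.008, -0.125, 0, 0.15, 0, 0, 0, -0.008, -0.171, 0, 0.15])

```text
t: 56.8
eef_pos: [0.5137, 0.2331, 0.257]
ee_rot: [3.128, -0.0, -1.131]
force: [-35.0, -4.8, 23.9]
width: 0.0254
gripper_force: 35.1
```

```bash
python3 hd.py
```

```text
56.8 [0.51370476 0.23308225 0.25697074] [ 3.12805626e+00 -1.86268606e-04 -1.13078846e+00] w 0.025412145347473877 F [-35.00556341  -4.82503215  23.86114452] M [-2.0254527  13.52208575 -0.0691276 ]
R 0.09018516069779266 phi 3.826717077212362
```

arm_command(series=[0, 0, 0, 0, -0.01, 0, 0.15, 0, 0, 0, 0, -0.02, 0, 0.15, 0, 0, 0, 0, -0.02, 0, 0.15, 0, 0, 0, 0, -0.02, 0, 0.15], force=45)

```text
t: 57.3
eef_pos: [0.5143, 0.2334, 0.257]
ee_rot: [3.126, -0.0, -1.13]
force: [-34.9, -4.6, 22.6]
width: 0.0251
gripper_force: 45.1
```

```bash
python3 hd.py
```

```text
57.3 [0.51427753 0.2334084  0.25697289] [ 3.12627886e+00 -2.30640691e-04 -1.13049290e+00] w 0.02512835985825283 F [-34.8854455   -4.5969245   22.62435282] M [-2.1396265  13.11763369 -0.03128093]
R 0.09022179223614973 phi 3.8340127985357393
```

It's at a hard stop: 35 N and no further travel. I back off the preload, release, and rise clear.

arm_command(series=[0, 0, 0, 0, 0.04, 0, 0.15, 0, 0, 0, 0, 0.075, 0, 0.15, 0, 0, 0, 0, 0.075, 0, 0.4, 0, 0, 0, 0, 0.075, 0, 0.7, 0, 0, 0, 0, 0.075, 0, 0.7, 0, 0, 0, 0, 0.075, 0, 0.7])

```text
t: 58.05
eef_pos: [0.5148, 0.2336, 0.2574]
ee_rot: [-3.142, -0.0, -1.131]
force: [-0.0, -0.1, 0.1]
width: 0.0587
gripper_force: 0.0
```

arm_command(series=[0, 0, 0, 0, 0, -0.4, 0.7, 0, 0, 0, 0, 0, -0.9, 0.7, 0, 0, 0, 0, 0, -0.9, 0.7])

```text
t: 58.42
eef_pos: [0.5163, 0.2343, 0.352]
ee_rot: [-3.134, 0.001, -1.13]
force: [-0.5, -0.2, -1.2]
width: 0.0614
gripper_force: 0.0
```

arm_command(series=[0, 0, 0, -0.5, 0.3, 0, 0.7, 0, 0, 0, -1, 0.6, 0, 0.7, 0, 0, 0, -1, 0.6, 0, 0.7])

```text
t: 58.8
eef_pos: [0.4152, 0.3, 0.3475]
ee_rot: [-3.141, 0.001, -1.126]
force: [0.8, -0.2, 0.6]
width: 0.0617
gripper_force: 0.0
```

```bash
python3 hd.py; python3 - <<'E'
from fit2 import *
v=np.load('V.npy')
t=arm.grab_frame('top');c=arm.grab_frame('scene')
for n,im,e in (('top',t,v[4:10]),('scene',c,v[10:])):
    hs=cv2.cvtColor(im,cv2.COLOR_BGR2HSV);m=cv2.inRange(hs,(0,90,30),(15,255,200));k,l,st,cc=cv2.connectedComponentsWithStats(m)
    ex=w2p(n,[.5542,.1525,.22])[0]
    for i in range(1,k):
        if st[i,4]>25 and np.hypot(*(cc[i]-ex))<90:
            W=inv(n,[cc[i]],.242,e)[0];d=W[:2]-[.5542,.1525];print(n,st[i].tolist(),cc[i].round(1),W.round(4),'R',np.hypot(*d),'phi',(-.42-np.arctan2(d[1],d[0]))%6.2832)
o=np.zeros((400,800,3),np.uint8);o[:,:400]=cv2.resize(t[190:310,215:335],(400,400),interpolation=2);o[:,400:]=cv2.resize(c[210:320,310:420],(400,400),interpolation=2);cv2.imwrite('pics/c12.png',o)
E
```

```text
58.8 [0.41524211 0.30001041 0.34748582] [-3.14126562e+00  9.18197804e-04 -1.12618017e+00] w 0.06170635426819373 F [ 0.82434971 -0.238914    0.57686076] M [ 0.01259944 -0.09826653  0.02642143]
R 0.202653933341689 phi 3.5368369830331408
top [196, 185, 25, 26, 208] [212.1 201.2] [0.6471 0.2505 0.242 ] R 0.1350192848372523 phi 5.051187826465396
top [211, 253, 15, 11, 121] [217.7 258.6] [0.5078 0.2333 0.242 ] R 0.09311923446385403 phi 3.7711880284662826
scene [418, 234, 15, 27, 303] [425.2 246.7] [0.5051 0.2287 0.242 ] R 0.0906250276699845 phi 3.7201859591632185
```

View pics/c12.png

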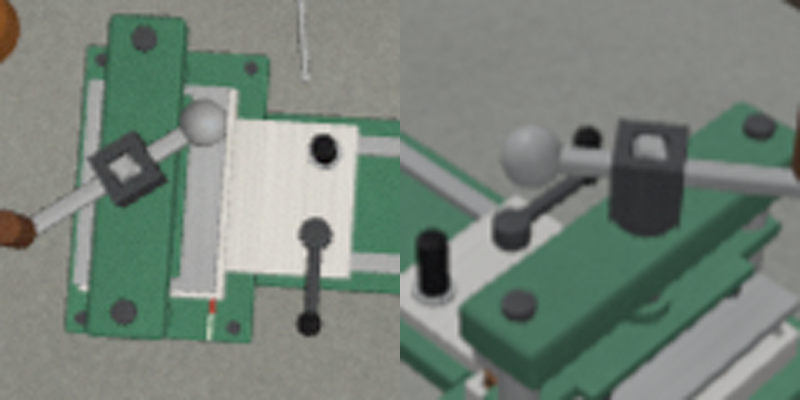

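```bash
python3 -c "
from station import arm
print(arm.job_done())"
```

```text
the job is handed in; nothing more can be done
None
```

I did every step and handed the job in at about 59 s of 210; no verdict came back. The two brown blocks lie in pockets, the tray is clamped at the line, and the fly arm is on the screw. It was turned until 35 N moved it no further, which I took for the stop because I couldn't read the screw's angle directly.

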